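# Make up a kit of power parts from the flip-top hopper

### The job

Make up a parts kit: lift only the top tray off the nested stack, set it down squarely on the white mark, then slide it along the mat, without lifting it, onto the yellow mark under the hopper. Turn the hopper right over by its crank so that its lid drops open and all the capacitors spill into the tray, turn it back fully upright with the lid shut, and slide the tray back out, still without lifting it, squarely onto the white mark. Every loose heat sink lying on the mat also belongs in the tray, put in at whatever moment suits, and nothing else on the bench, the other trays included, is to be disturbed.

Things in the scene. Friction and masses are not known exactly. Their poses are not given: they have to be found in the camera images.
- tray_center (a point): the top tray of the nested stack of three identical dark grey trays, 160 g: rim 150 x 180 mm (x, y), 60 mm high, floor 126 x 156 mm inside, sloping 3 mm walls, floor 3 mm thick; point on its axis half-way up (30 mm above its underside, so 30 mm above the mat when it stands there); x across, y along (towards its tabs), z up
- tray_tab_left (a point): centre of the grip tab beyond the tray's +y end: block 40 x 26 x 22 mm (x, y, z), top level with the rim, 101 mm from the tray's axis, 49 mm above its underside; grasp it across its 40 mm. Trays in the stack are 30 mm apart in height: the next tray's tab begins 8 mm under this one, with a 24 mm wide spacer foot between
- tray_tab_right (a point): the same tab at the tray's -y end
- tray_mid_center (a point): the second tray of the stack, same shape, point at its centre; it stays
- tray_low_center (a point): the bottom tray of the stack, same shape, point at its centre; it stays
- load_mark: white outlined rectangle 140 x 170 mm (x, y) painted on the mat, beside the tipping stand; origin at its centre, at mat level; a tray stands on it with its y axis along the mark's y axis (either way round)
- fill_mark (a point): centre of the yellow outlined rectangle 140 x 170 mm on the mat under the hopper, at mat level; x away from the crank, y towards the load mark, z up (the stand's axes). A tray comes from the load mark straight along -y between two posts, inner faces at x = +-100 mm, with 12 mm high floor plates from x = +-95 mm
- pivot (a point): point on the hopper's pivot axis at its middle, 200 mm above the mat; the axis lies along this point's x axis (axes as fill_mark). The hopper is a grey box 106 (x) x 86 (y) x 58 mm (z) from 30 mm below the axis to 28 mm above it, with a clear lid on top
- hopper (a joint): angle of the hopper: 0 upright (lid up), 3.1 rad upside down (stop). It turns about the pivot axis so that its lid goes first towards the stand's +y, then down; stays where it is left (about 0.15 N m of friction, 1.8 N at the crank handle)
- crank_grip (a point): middle of the crank's red handle, a round bar 14 mm thick, 75 mm long, parallel to the pivot axis, free all round; the crank arm is 43 mm from this point on the stand's +x side. At hopper angle a it stands in the stand's axes at (-172, -85 cos a, +85 sin a) mm from the pivot point: level on the -y side when upright, over the top at 1.57, level on the +y side upside down
- lid (a joint): angle of the hopper's lid: 0 shut, opens to 1.9 rad; hinged along the mouth edge that lies at the stand's -y when upright; no latch, it hangs by gravity, so it begins to open once the hopper passes 1.57
- cap1_center (a point): yellow box film capacitor, 22 x 60 x 30 mm (its x, y, z), 50 g; starts inside the closed hopper; point at its centre. May be absent
- cap2_center (a point): yellow box film capacitor, 22 x 60 x 30 mm (its x, y, z), 50 g; starts inside the closed hopper; point at its centre. May be absent
- cap3_center (a point): yellow box film capacitor, 22 x 60 x 30 mm (its x, y, z), 50 g; starts inside the closed hopper; point at its centre. May be absent
- cap4_center (a point): yellow box film capacitor, 22 x 60 x 30 mm (its x, y, z), 50 g; starts inside the closed hopper; point at its centre. May be absent
- sink1_center (a point): bare aluminium finned heat sink, 70 x 34 x 26 mm (its x, y, z), 70 g, lying loose on the mat with its fins up; point at its centre. May be absent
- sink2_center (a point): bare aluminium finned heat sink, 70 x 34 x 26 mm (its x, y, z), 70 g, lying loose on the mat with its fins up; point at its centre. May be absent
- sink3_center (a point): bare aluminium finned heat sink, 70 x 34 x 26 mm (its x, y, z), 70 g, lying loose on the mat with its fins up; point at its centre. May be absent
- screwdriver: screwdriver with black handle lying on the bench, right; bystander
- spool: white reel of solder, 60 mm across, 45 mm high, bystander
- flux_jar: small jar 48 mm across, 60 mm high, at the right, bystander
- brush: cleaning brush, 165 mm long, lying flat in front of the tipping stand, under the crank handle, bystander
Things that resemble listed ones, but are neither listed nor needed, are in the scene too. What is shaped like the part that bears tray_center but orange is not meant.

How it is judged:
By the outcome, as a careful person would: the job done as asked, in the order asked, and still so for the second after the job is handed in, with the robot touching nothing.
Of cap1, cap2, cap3, cap4 only 2 to 4 are there at a start; the rules pass over those that are not, and their reading is None.
Of sink1, sink2, sink3 only 1 to 3 are there at a start; the rules pass over those that are not, and their reading is None.
At some moment in a run one of sink1, sink2, sink3 may be knocked a few centimetres aside while the robot is not near it.
It also fails if it takes over 192 s, if anything falls off the work surface, if the arm or the gripper's body presses on something with over 40 N, if the wrist force passes 120 N, or if a joint passes its speed limit or range.

### The arm

A 7-joint arm with a two-finger parallel gripper is mounted at the origin on the work surface. World frame = base frame: x ahead of the robot, y to its left, z up, the work surface at z = 0. Lengths are in m, angles in degrees, forces in N, time in s.
With the tool pointing down it reaches from about 0.425 to 0.875 m from the base axis. Payload 4.7 kg.
Tool frame: the origin (TCP) lies at the very end of the fingers, on their centre line; the grasp point (between the pads) lies 19 mm behind it; z points along the fingers, y is the direction in which the jaws open and shut (so a half turn about z gives the same grasp; the last joint's range is limited). The gripper opens to 87 mm and grips with 3 to 60 N. Pads are 19 mm wide; open, the fingers measure 117 mm over their backs; the gripper's body (75 mm by 190 mm) begins 51 mm behind the grasp point.
Start: joints at [-73.276, 18.392, -4.016, 83.108, 1.295, 78.541, -3.26], TCP at [0.178, 0.625, 0.223] pointing down, gripper open.
Joint ranges: [-163.93, 163.93], [-17.29, 119.83], [-79.2, 71.16], [3.27, 140.29], [-89.18, 269.18], [5.43, 117.66], [-154.24, 154.24]. Speed limits (degrees/s): [147.25, 147.25, 180, 180, 180, 180, 180].

### API

Orientations are given as [roll, pitch, yaw] about the fixed x, y, z axes, in that order (R = Rz(yaw) Ry(pitch) Rx(roll)).
In Python, from cell import * gives the robot as it stands.
- The arm moves only by the tool arm_command, never from a script. Its argument "targets" is a list that holds one entry, the list of rows, each a list of 7 numbers: the shift along the tool's x, y, z in m, then the turn, a rotation vector about the tool's x, y, z in degrees, then the gripper's target within -1 to 1 (shut at 1, half-way at 0, fully open at -1). In form: [[[tx, ty, tz, rx, ry, rz, claw], ...]]. A call has 1 to 10 rows; each row is the pose to reach, as a shift and turn from the pose commanded when the call began, along the tool's axes at that moment; what a row does not reach only later rows make up. A row lasts 1/10 s, in which the tool goes at most 50 mm and 8.59 degrees, less where a joint would pass 70% of its speed; a pose out of reach is approached as far as the arm can. A call with a gripper value outside its range is refused whole. The fingers move at their own pace and stop on an object; "newtons" is the grip in N (left out, the last holds). Time passes only in rows, so rows that repeat a pose let the fingers close. It gives the time, the measured TCP pose, the force and the opening at its end, in the units of the state.
- get_obs(): the state, without advancing time (a new reading comes with each control period).
- read_camera(name): name is "scene" or "top"; returns a dict with "img" (384x512x3 uint8, red, green, blue), "z_map" (384x512 float32, m along the optical axis (not along the pixel's ray), 0 where there is no reading), "K" (3x3 intrinsics, pixels), "origin" and "attitude" of the camera in the world. Camera axes: x right, y down, z forward; pixel columns grow to the right and rows downward; lengths in m; the calibration is good to about 2 mm. A picture is of the moment at which its call begins.
- sign_off(): hands the job in, once; it reports no verdict.
Trained networks look in the newest picture that a camera, given by its name, has taken for a name from the list of things; names that differ only in an ending like _2 or _b are one class to them, and where a whole thing is asked for, a point or a joint stands for the part that bears it (a point fixed in the world has none). Each returns a list of dicts, best first, with "conf" (0 to 1); they miss things now and then, are a little off and sometimes report something else, mostly with a low value. They report only what shows in the picture. A call takes as long as a camera call. They do not tell look-alikes from the thing itself.
- search_frame(thing, camera): "position" ([column, row] in pixels, amid what is visible of it).
The state is a dict: "time_s": time; "qpos": joint angles; "joint_velocities": joint speeds; "effort": joint torques, N m; "tool_pos": TCP position; "tool_rot": TCP orientation; "force": force on the tool from outside, world axes, zero at the start; "wrist_torque": the same for the moment, N m; "grip_width": finger opening in m.
Only numpy, scipy, OpenCV 4.12 (cv2) and the standard library are available. Lean on these libraries where they do the work, as an engineer would, in place of code of your own. Each camera call takes 0.05 s, during which the arm holds its last target.

## Working session

There is one attempt and no reset: what is moved stays moved. The work goes in short steps, Python scripts to look and compute and a tool call to move; the robot and the scene stay as the last step left them, time stands still between calls to the robot, and variables do not carry over. Pictures are saved under pics/ and viewed, and the job is handed in when it is done.

Besides the shell and the picture viewer there is one more tool, called after "Emit:" as a command line: name --argument value ..., lists and objects as JSON in quotes. arm_command: Moves the arm, as the interface text tells. Its arguments: {"type":"object","properties":{"targets":{"type":"array","items":{"type":"array","items":{"type":"array","items":{"type":"number"}}}},"newtons":{"type":"number"}},"required":["targets"]}

```bash
ls; mkdir -p pics; cat > h.py <<'E'
from cell import *
import numpy as np, cv2
from scipy.spatial.transform import Rotation as Ro
def att(c):
    a=np.array(c["attitude"],float)
    return a if a.shape==(3,3) else (Ro.from_euler('xyz',a,degrees=True).as_matrix() if a.size==3 else None)
def cloud(c):
    z=c["z_map"];K=c["K"];v,u=np.mgrid[:z.shape[0],:z.shape[1]]
    p=np.stack([(u-K[0,2])/K[0,0]*z,(v-K[1,2])/K[1,1]*z,z],-1)
    w=p@att(c).T+np.array(c["origin"]); w[z==0]=np.nan
    return w
def atz(c,px,h):
    K=c["K"];d=att(c)@np.array([(px[0]-K[0,2])/K[0,0],(px[1]-K[1,2])/K[1,1],1]);o=np.array(c["origin"])
    return o+d*(h-o[2])/d[2]
def proj(c,p):
    q=att(c).T@(np.array(p)-np.array(c["origin"]));K=c["K"]
    return K[0,0]*q[0]/q[2]+K[0,2],K[1,1]*q[1]/q[2]+K[1,2]
def save(c,n,s=1.5,box=None):
    im=c["img"]
    if box: im=im[box[1]:box[3],box[0]:box[2]]
    im=cv2.resize(im[:,:,::-1],None,fx=s,fy=s,interpolation=cv2.INTER_CUBIC); cv2.imwrite("pics/"+n+".png",im)
E
python3 - <<'E'
from h import *
print(get_obs())
for n in("scene","top"):
    c=read_camera(n); print(n,c["K"],c["origin"],c["attitude"]); save(c,n+"0")
    w=cloud(c); np.save(n+"0.npy",w)
    print(np.nanmedian(w[...,2]))
    for t in["tray_center","tray_tab_left","tray_tab_right","load_mark","fill_mark","pivot","hopper","crank_grip","lid","sink1_center","cap1_center","screwdriver","spool","flux_jar","brush"]:
        try:
            for d in search_frame(t,n):
                u,v=map(int,np.round(d["position"])); print(t,np.round(d["position"],1),round(d["conf"],2),np.round(w[v,u],3))
        except Exception as e: print(t,e)
E
```

```text
pics
{'time_s': 0.0, 'qpos': array([-73.27564072,  18.43958288,  -4.01521896,  83.17563672,
         1.29633917,  78.54058274,  -3.26151502]), 'joint_velocities': array([ 0.04955287,  0.02287628,  0.00708912,  0.03516549, -0.01185855,
       -0.06088503, -0.07772333]), 'effort': array([ 3.33510934e-04, -4.91277766e+01, -4.03899886e-01, -3.12532496e+01,
       -6.41273288e-02,  4.34179860e-02,  1.59121837e-04]), 'tool_pos': array([0.17816076, 0.62452568, 0.22144911]), 'tool_rot': array([-1.79889516e+02,  7.19431804e-03,  1.64083869e+02]), 'force': array([-0.57808543,  0.30038305,  0.0832781 ]), 'wrist_torque': array([ 0.01953527, -0.00663906, -0.01862908]), 'grip_width': 0.08704783594578301}
scene [[375.60250816   0.         251.1733554 ]
 [  0.         375.60250816 194.49581864]
 [  0.           0.           1.        ]] [0.97744901 0.72179519 1.15333398] [-139.28371817    0.87486757  143.23723965]
0.001493821757448388
tray_center [268.  200.8] 0.97 [ 0.369 -0.011  0.008]
tray_center [297.2 292.6] 0.93 [0.56  0.373 0.066]
tray_center [377.5 245.6] 0.58 [0.185 0.392 0.005]
tray_tab_le
[... 1917 characters left out ...]
  0.061]
load_mark [266.6 146.2] 0.77 [ 0.631 -0.009  0.003]
fill_mark [415.8 261.5] 0.55 [ 0.272 -0.471  0.027]
pivot [339.8 131.5] 0.64 [ 0.615 -0.191  0.231]
pivot [166.  172.6] 0.26 [0.52  0.293 0.091]
hopper [343.5 126.3] 0.62 [ 0.63  -0.201  0.234]
hopper [339.4 129.9] 0.4 [ 0.619 -0.188  0.234]
crank_grip [344.2 130.5] 0.87 [ 0.62  -0.202  0.23 ]
lid [345.8 120.7] 0.75 [ 0.645 -0.208  0.229]
sink1_center [336.3 129.5] 0.3 [ 0.62  -0.181  0.23 ]
screwdriver [416.2 261. ] 0.75 [ 0.274 -0.473  0.024]
spool [157.6 213.9] 0.74 [0.4   0.323 0.043]
spool [413.5 261.8] 0.2 [ 0.271 -0.468  0.021]
flux_jar [399.4 198. ] 0.72 [ 0.464 -0.41   0.061]
brush [329.3 225.1] 0.83 [ 0.379 -0.209  0.008]
```

View pics/scene0.png

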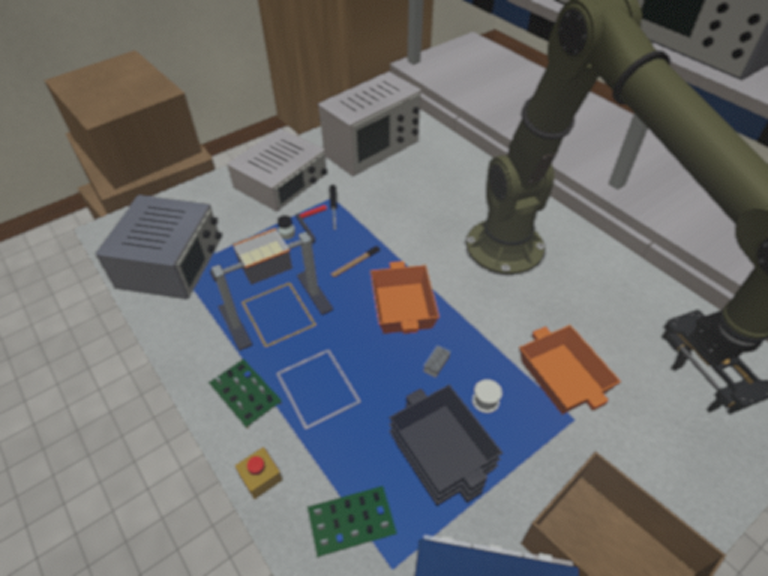

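View pics/top0.png

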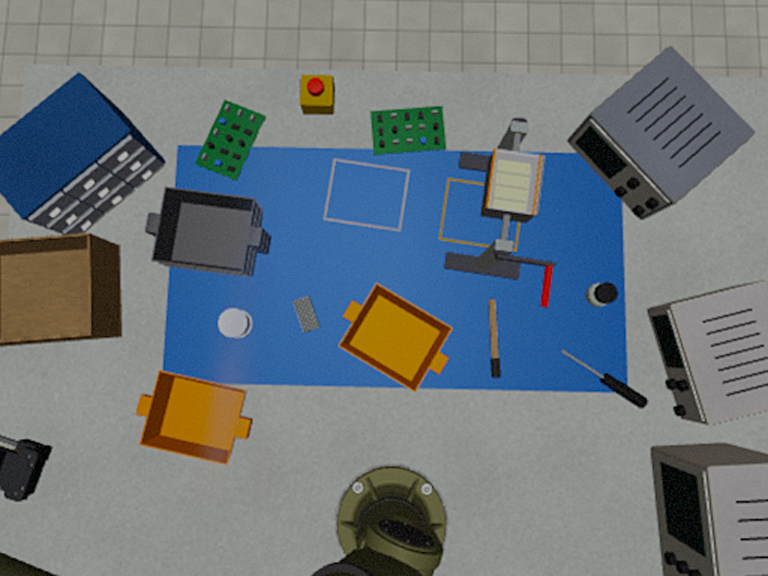

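The top view shows the dark stack at (210,232), the white mark at (367,195), the yellow mark at (480,213) under the hopper, the crank at (545,285), and one heat sink at (305,314). Two orange look-alike trays are also there. Next I'll zoom in and measure.

```bash
python3 - <<'E'
from h import *
c=read_camera("top"); w=cloud(c)
save(c,"topA",4,(90,90,240,230)); save(c,"topB",4,(205,70,385,215)); save(c,"topfull_s",1)
s=read_camera("scene"); save(s,"scA",3,(130,130,330,330))
h=w[...,2]
m=(np.nan_to_num(h)*1000).clip(0,250)
cv2.imwrite("pics/hgt.png",cv2.resize(cv2.applyColorMap(m.astype(np.uint8),cv2.COLORMAP_JET)[60:280,80:440],None,fx=2.2,fy=2.2,interpolation=cv2.INTER_NEAREST))
E
```

```text
(no output)
```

View pics/topA.png

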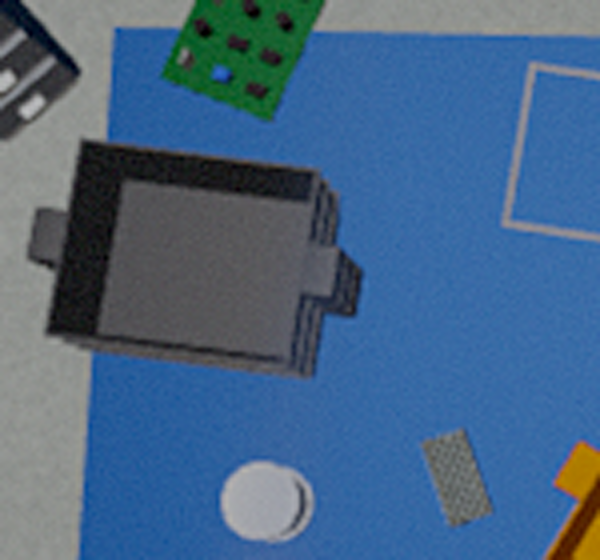

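View pics/topB.png

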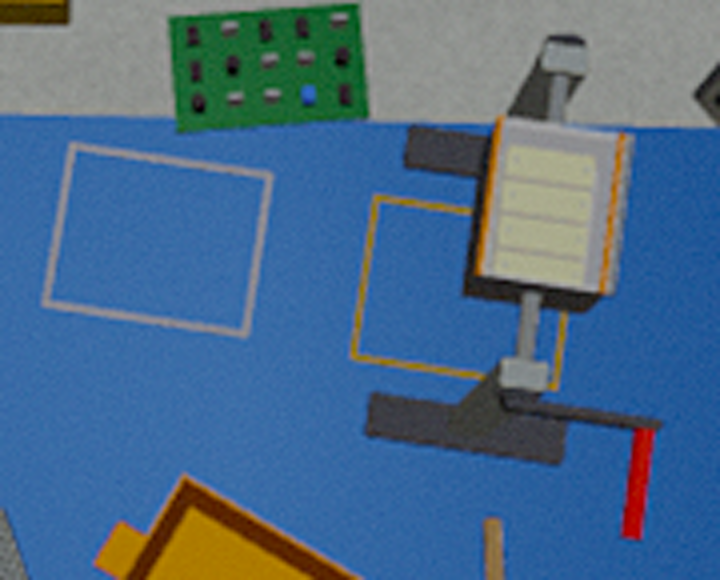

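View pics/scA.png

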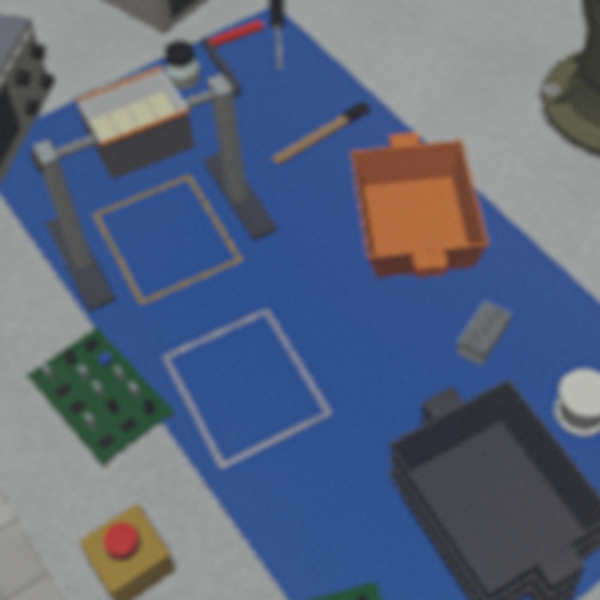

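View pics/hgt.png

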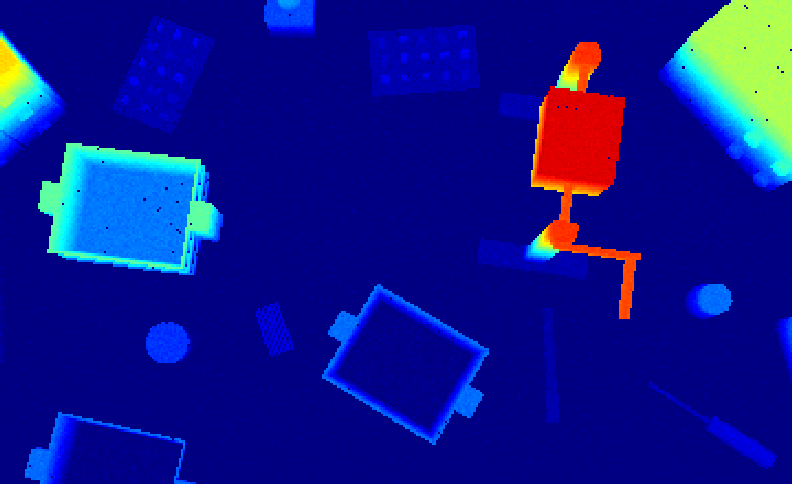

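```bash
cat > m1.py <<'E'
from h import *
from scipy.optimize import minimize
cams={n:read_camera(n) for n in("top","scene")}
W={n:cloud(c) for n,c in cams.items()}
# stack
for n in cams:
    w=W[n].reshape(-1,3); r=w[(abs(w[:,0]-.58)<.2)&(abs(w[:,1]-.4)<.17)&(abs(w[:,2]-.12)<.006)]
    rect=cv2.minAreaRect((r[:,:2]*1000).astype(np.float32)); print(n,"stack pts",len(r),np.round(r[:,2].mean(),4),rect)
    q=r[:,:2]
    def cost(p):
        c,s=np.cos(p[2]),np.sin(p[2]); d=q-p[:2]; x=abs(c*d[:,0]+s*d[:,1]); y=abs(-s*d[:,0]+c*d[:,1])
        # distance to rim centreline rectangle 147x177 (half 73.5,88.5), or to tab box
        dx=x-.0735;dy=y-.0885
        rim=np.where((dx<0)&(dy<0),np.minimum(-dx,-dy),np.hypot(np.maximum(dx,0),np.maximum(dy,0)))
        tab=np.hypot(np.maximum(x-.02,0),np.maximum(abs(y-.101)-.013,0))
        return np.minimum(np.minimum(rim,tab),.01).mean()*1000
    best=min((minimize(cost,[q[:,0].mean()+a,q[:,1].mean()+b,np.radians(y0)],method="Nelder-Mead",options=dict(xatol=1e-5,fatol=1e-5)) for a in(-.01,0.01) for b in (-.01,.01) for y0 in(-12,-4,4)),key=lambda o:o.fun)
    print("tray",np.round(best.x[:2],4),np.degrees(best.x[2]),best.fun)
# marks
for n,c in cams.items():
    hsv=cv2.cvtColor(c["img"],cv2.COLOR_RGB2HSV); w=W[n]; 
    for nm,cx,cy,f in(("load",.63,.02,lambda h:(h[...,1]<90)&(h[...,2]>90)),("fill",.6,-.18,lambda h:(abs(h[...,0].astype(int)-20)<12)&(h[...,1]>50)&(h[...,2]>90))):
        m=f(hsv)&(abs(w[...,2])<.008)&(abs(w[...,0]-cx)<.13)&(abs(w[...,1]-cy)<.14)
        if nm=="load": m&=(w[...,1]>-.09)
        v,u=np.nonzero(m); q=np.array([atz(c,(a,b),0)[:2] for a,b in zip(u,v)])
        def cost(p):
            c_,s=np.cos(p[2]),np.sin(p[2]); d=q-p[:2]; x=abs(c_*d[:,0]+s*d[:,1]); y=abs(-s*d[:,0]+c_*d[:,1])
            dx=x-.0685;dy=y-.0835
            rim=np.where((dx<0)&(dy<0),np.minimum(-dx,-dy),np.hypot(np.maximum(dx,0),np.maximum(dy,0)))
            return np.minimum(rim,.012).mean()*1000
        best=min((minimize(cost,[cx+a,cy+b,np.radians(y0)],method="Nelder-Mead",options=dict(xatol=1e-5,fatol=1e-5)) for a in(-.03,0,0.03) for b in (-.03,0,.03) for y0 in(-12,-4,4)),key=lambda o:o.fun)
        print(n,nm,len(q),np.round(best.x[:2],4),np.round(np.degrees(best.x[2]),2),best.fun)
# crank red, sink
for n,c in cams.items():
    hsv=cv2.cvtColor(c["img"],cv2.COLOR_RGB2HSV); w=W[n]
    m=((hsv[...,0]<8)|(hsv[...,0]>172))&(hsv[...,1]>150)&(w[...,2]>.17)&(w[...,2]<.25)&(w[...,1]<-.1)
    r=w[m]; print(n,"crank",len(r),r.mean(0),r[:,2].max(), cv2.minAreaRect((r[:,:2]*1000).astype(np.float32)))
    m=(abs(w[...,0]-.4)<.06)&(abs(w[...,1]-.17)<.06)&(w[...,2]>.014)&(w[...,2]<.035)
    r=w[m]; print(n,"sink",len(r),r.mean(0),cv2.minAreaRect((r[:,:2]*1000).astype(np.float32)))
    m=(abs(w[...,0]-.63)<.12)&(abs(w[...,1]+.2)<.1)&(w[...,2]>.222)&(w[...,2]<.26)
    r=w[m]; print(n,"hopper",len(r),r.mean(0),cv2.minAreaRect((r[:,:2]*1000).astype(np.float32)))
E
python3 m1.py
```

```text
top stack pts 622 0.1189 ((598.915771484375, 425.4570007324219), (333.9484558105469, 204.6795196533203), 62.26810836791992)
tray [0.5725 0.3762] -6.201148263392871 1.5390165930200588
scene stack pts 575 0.1201 ((573.8981323242188, 380.74468994140625), (227.86532592773438, 151.4813690185547), 83.69286346435547)
tray [0.5753 0.3807] -6.2260443763833955 0.7901693820769975
top load 348 [0.6865 0.067 ] -7.56 1.8832417206309953
top fill 156 [ 0.6477 -0.1848] -7.73 1.2452459060563144
scene load 313 [0.686  0.0667] -7.56 2.2506347330570597Traceback (most recent call last):
  File "m1.py", line 31, in <module>
    best=min((minimize(cost,[cx+a,cy+b,np.radians(y0)],method="Nelder-Mead",options=dict(xatol=1e-5,fatol=1e-5)) for a in(-.03,0,0.03) for b in (-.03,0,.03) for y0 in(-12,-4,4)),key=lambda o:o.fun)
  File "m1.py", line 31, in <genexpr>
    best=min((minimize(cost,[cx+a,cy+b,np.radians(y0)],method="Nelder-Mead",options=dict(xatol=1e-5,fatol=1e-5)) for a in(-.03,0,0.03) for b in (-.03,0,.03) for y0 in(-12,-4,4)),key=lambda o:o.fun)
              ~~~~~~~~^^^^^^^^^^^^^^^^^^^^^^^^^^^^^^^^^^^^^^^^^^^^^^^^^^^^^^^^^^^^^^^^^^^^^^^^^^^^^^^^^^^^^^^^^^
    res = _minimize_neldermead(fun, x0, args, callback, bounds=bounds,
                               **options)
    fsim[k] = func(sim[k])
              ~~~~^^^^^^^^
    fx = function(np.copy(x), *(wrapper_args + args))
  File "m1.py", line 27, in cost
    c_,s=np.cos(p[2]),np.sin(p[2]); d=q-p[:2]; x=abs(c_*d[:,0]+s*d[:,1]); y=abs(-s*d[:,0]+c_*d[:,1])
                                      ~^~~~~~
ValueError: operands could not be broadcast together with shapes (0,) (2,)
```

```bash
python3 - <<'E'
from h import *
c=read_camera("scene"); w=cloud(c); hsv=cv2.cvtColor(c["img"],cv2.COLOR_RGB2HSV)
for p in[(0.69,0.067-.085),(.7,-.1)]:
    u,v=proj(c,[*p,0]); print(u,v)
for v in range(170,240,6): print(v,[tuple(map(int,hsv[v,u])) for u in range(160,172,3)], np.round(w[v,163],3))
# print unusual pixels along row 215
print([ (u,tuple(map(int,hsv[190,u]))) for u in range(155,230,2)])
E
sed -i 's/h\[...,1\]<90)&(h\[...,2\]>90)/h[...,1]<110)\&(h[...,2]>95)/; s/abs(h\[...,0\].astype(int)-20)<12)&(h\[...,1\]>50)&(h\[...,2\]>90)/h[...,0]<40)\&(h[...,1]>20)\&(h[...,2]>80)/' m1.py
python3 m1.py
```

```text
197.9597166828804 242.22130938951935
184.29689029153917 229.0233801901537
170 [(30, 18, 160), (29, 42, 181), (28, 37, 178), (30, 42, 182)] [ 0.69  -0.193  0.236]
176 [(107, 15, 118), (18, 35, 159), (16, 96, 159), (10, 122, 115)] [ 0.703 -0.168  0.235]
182 [(109, 163, 141), (112, 106, 101), (130, 12, 64), (120, 15, 66)] [ 0.65  -0.364  0.001]
188 [(110, 162, 140), (110, 161, 141), (110, 123, 110), (114, 73, 84)] [ 0.666 -0.334  0.001]
194 [(110, 158, 140), (110, 161, 141), (110, 162, 140), (109, 163, 141)] [ 0.68  -0.307 -0.002]
200 [(110, 148, 136), (120, 14, 109), (112, 51, 115), (110, 152, 138)] [ 0.696 -0.276  0.   ]
206 [(109, 166, 140), (122, 29, 115), (111, 126, 136), (109, 167, 139)] [ 0.712 -0.245  0.005]
212 [(110, 149, 130), (110, 165, 142), (112, 58, 118), (111, 110, 130)] [ 0.725 -0.221  0.   ]
218 [(116, 26, 80), (110, 143, 121), (110, 165, 142), (114, 75, 125)] [ 0.739 -0.197 -0.003]
224 [(120, 29, 80), (112, 35, 80), (110, 143, 121), (110, 165, 142)] [ 0.755 -0.162  0.01 ]
230 [(116, 26, 78), (116, 25, 72), (111, 88, 81), (109, 164, 137)] [ 0.769 -0.135  0.013]
236 [(1
[... 1831 characters left out ...]
8), (69.88532257080078, 34.38410949707031), 21.4836483001709)
top hopper 1424 [ 0.64295523 -0.2010501   0.23164265] ((644.0424194335938, -201.3524627685547), (91.14200592041016, 109.14250946044922), 82.08723449707031)
scene crank 34 [ 0.46880935 -0.25599958  0.20593481] 0.21084817530932365 ((468.64215087890625, -257.45220947265625), (13.459827423095703, 65.33023834228516), 83.17829132080078)
scene sink 174 [0.4221192  0.19056143 0.02375518] ((421.6719665527344, 190.4506072998047), (73.33525085449219, 35.750492095947266), 21.103609085083008)
scene hopper 630 [ 0.64672332 -0.1934973   0.23234428] ((645.0717163085938, -198.5634765625), (97.08148956298828, 108.28726196289062), 82.58812713623047)
```

```bash
python3 - <<'E'
from h import *
P=np.concatenate([cloud(read_camera(n)).reshape(-1,3) for n in("top","scene")]); P=P[~np.isnan(P[:,0])]
def box(ctr,yaw,hx,hy,lab):
    c,s=np.cos(yaw),np.sin(yaw); d=P[:,:2]-ctr; x=c*d[:,0]+s*d[:,1]; y=-s*d[:,0]+c*d[:,1]
    m=(abs(x)<hx)&(abs(y)<hy); print(lab,m.sum(),"max z",P[m,2].max(), np.percentile(P[m,2],99))
y=np.radians(-6.25)
box((.585,.479),y,.11,.055,"body at +y tab")
box((.585,.479),y,.13,.08,"body at +y tab, wide")
box((.563,.278),y,.11,.055,"body at -y tab")
for t in np.linspace(0,1,6):
    q=np.array([.178,.625])*(1-t)+np.array([.585,.479])*t; 
    m=np.hypot(*(P[:,:2]-q).T)<.11; print(np.round(q,2),P[m,2].max())
m=(P[:,1]>.4)&(P[:,2]>.13)&(P[:,0]>.2)&(P[:,0]<.9); print(P[m].min(0),P[m].max(0))
Q=P[m]; 
for x in np.arange(.4,.9,.05):
    k=abs(Q[:,0]-x)<.025
    if k.any(): print(round(x,2),Q[k,1].min(),Q[k,2].max())
E
```

```text
body at +y tab 4686 max z 0.12598963106255767 0.1229904628594294
body at +y tab, wide 8046 max z 0.1701880196222476 0.14375543046811828
body at -y tab 4257 max z 0.12546296162447734 0.12255445823901752
[0.18 0.62] 0.6580847938148041
[0.26 0.6 ] 0.6529786368171703
[0.34 0.57] 0.12496496610216212
[0.42 0.54] 0.12496496610216212
[0.5  0.51] 0.12666694956898938
[0.58 0.48] 0.12598963106255767
[0.20000479 0.50769492 0.13010107] [0.86232492 0.75725528 0.63810035]
0.55 0.6830799925205941 0.1656566437912378
0.6 0.6297188828481449 0.17509160317616268
0.65 0.5760642908855331 0.17571245352217935
0.7 0.5203557059026342 0.17689990543991685
0.75 0.5076949198578127 0.176310083295376
0.8 0.5332818403465702 0.1760672520021126
0.85 0.5785032716251627 0.17394244085249977
```

```bash
cat > p.py <<'E'
import sys
from h import *
# usage: p.py x y z yaw [roll pitch]
a=list(map(float,sys.argv[1:]))
o=get_obs(); R0=Ro.from_euler('xyz',o["tool_rot"],degrees=True)
e=[180,0,a[3]] if len(a)<5 else [a[4],a[5],a[3]]
R1=Ro.from_euler('xyz',e,degrees=True)
print("t",round(float(o["time_s"]),2),"pos",np.round(o["tool_pos"],4),"rot",np.round(o["tool_rot"],2),"F",np.round(o["force"],1),"w",round(o["grip_width"],4),"q",np.round(o["qpos"],0))
print("shift",np.round(R0.inv().apply(np.array(a[:3])-o["tool_pos"]),4),"turn",np.round((R0.inv()*R1).as_rotvec(degrees=True),2))
E
python3 p.py .563 .278 .22 83.75
```

```text
t 2.05 pos [0.1783 0.6251 0.2226] rot [179.99   0.   164.09] F [-0.   0.3 -0.2] w 0.0873 q [-73.  18.  -4.  83.   1.  79.  -3.]
shift [-0.4652 -0.2283  0.0026] turn [ 1.000e-02 -0.000e+00  8.034e+01]
```

Emit:
arm_command --targets '[[[-0.02,-0.01,0,0,0,4,-1],[-0.06,-0.03,0,0,0,11,-1],[-0.11,-0.054,0,0,0,19,-1],[-0.16,-0.079,0,0,0,27,-1],[-0.21,-0.103,0,0,0,35,-1],[-0.26,-0.128,0,0,0,43,-1],[-0.31,-0.152,0,0,0,51,-1],[-0.36,-0.177,0,0,0,59,-1],[-0.41,-0.201,0,0,0,67,-1],[-0.44,-0.216,0,0,0,74,-1]]]' --newtons 50

```text
time_s: 3.05
tool_pos: [0.5263, 0.3108, 0.223]
tool_rot: [180.0, -0.0, 89.8]
force: [-0.6, -0.6, 0.2]
grip_width: 0.0869
```

```bash
python3 p.py .563 .278 .15 83.75
```

```text
t 3.05 pos [0.5263 0.3108 0.223 ] rot [ 1.7996e+02 -4.0000e-02  8.9790e+01] F [-0.6 -0.6  0.2] w 0.0869 q [-49.  14.  19.  90.  -5.  77. -30.]
shift [-0.0327  0.0367  0.073 ] turn [ 0.03 -0.05  6.04]
```

Emit:
arm_command --targets '[[[0,0,0,0,0,0,-1],[0,0,0,0,0,0,-1]]]'

```text
time_s: 3.25
tool_pos: [0.5261, 0.3107, 0.2226]
tool_rot: [180.0, 0.0, 89.9]
force: [-0.5, 0.6, -0.2]
grip_width: 0.0871
```

```bash
python3 p.py .563 .278 .15 83.75
```

```text
t 3.25 pos [0.5261 0.3107 0.2226] rot [180.     0.    89.91] F [-0.5  0.6 -0.2] w 0.0871 q [-49.  14.  19.  90.  -5.  77. -30.]
shift [-0.0326  0.037   0.0726] turn [0.   0.   6.16]
```

Emit:
arm_command --targets '[[[-0.017,0.018,0.01,0,0,3,-1],[-0.0326,0.037,0.03,0,0,6.2,-1],[-0.0326,0.037,0.05,0,0,6.2,-1],[-0.0326,0.037,0.0626,0,0,6.2,-1],[-0.0326,0.037,0.0726,0,0,6.2,-1],[-0.0326,0.037,0.0726,0,0,6.2,-1]]]'

```text
time_s: 3.85
tool_pos: [0.5604, 0.2807, 0.1484]
tool_rot: [-179.9, 0.1, 84.0]
force: [0.2, 0.7, 0.1]
grip_width: 0.0867
```

```bash
python3 p.py .563 .278 .095 83.75; python3 - <<'E'
from h import *
c=read_camera("top"); save(c,"t1",4,(90,90,240,230)); c=read_camera("scene"); save(c,"s1",3,(220,180,420,380))
E
```

```text
t 3.85 pos [0.5604 0.2807 0.1484] rot [-1.7986e+02  6.0000e-02  8.4020e+01] F [0.2 0.7 0.1] w 0.0867 q [-46.  19.  21.  93.  -7.  70. -30.]
shift [-0.0024  0.003   0.0534] turn [-0.14  0.06  0.27]
```

View pics/s1.png

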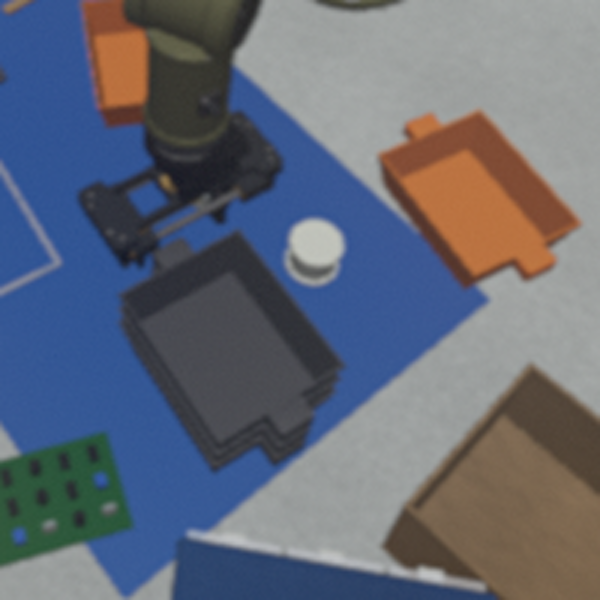

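View pics/t1.png

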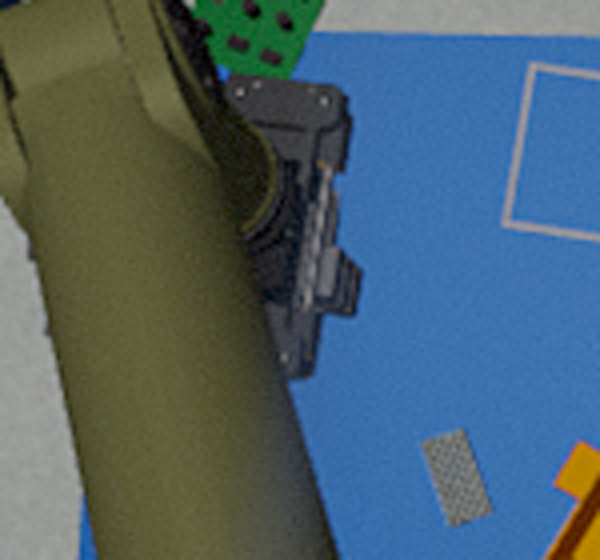

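The jaws straddle the −y tab (scene crop (170,255)). Next I lower and close.

Emit:
arm_command --targets '[[[-0.0024,0.003,0.02,0,0,0,-1],[-0.0024,0.003,0.04,0,0,0,-1],[-0.0024,0.003,0.0522,0,0,0,-1],[-0.0024,0.003,0.0522,0,0,0,0],[-0.0024,0.003,0.0522,0,0,0,0.5],[-0.0024,0.003,0.0522,0,0,0,1],[-0.0024,0.003,0.0522,0,0,0,1],[-0.0024,0.003,0.0522,0,0,0,1],[-0.0024,0.003,0.0522,0,0,0,1],[-0.0024,0.003,0.0522,0,0,0,1]]]' --newtons 55

```text
time_s: 4.95
tool_pos: [0.5644, 0.2771, 0.098]
tool_rot: [-179.9, -0.0, 83.9]
force: [-2.8, -0.2, 2.2]
grip_width: 0.0395
```

```bash
python3 p.py .563 .278 .095 83.75
```

```text
t 4.95 pos [0.5644 0.2771 0.098 ] rot [-179.95   -0.     83.89] F [-2.8 -0.2  2.2] w 0.0395 q [-45.  21.  21.  95.  -8.  65. -28.]
shift [ 0.0008 -0.0015  0.003 ] turn [-0.05 -0.    0.14]
```

Emit:
arm_command --targets '[[[0,0,-0.005,0,0,0,1],[0,0,-0.01,0,0,0,1],[0,0,-0.015,0,0,0,1],[0,0,-0.02,0,0,0,1],[0,0,-0.025,0,0,0,1],[0,0,-0.03,0,0,0,1],[0,0,-0.035,0,0,0,1],[0,0,-0.04,0,0,0,1],[0,0,-0.045,0,0,0,1],[0,0,-0.05,0,0,0,1]]]'

```text
time_s: 5.95
tool_pos: [0.5648, 0.277, 0.1482]
tool_rot: [180.0, -0.0, 83.9]
force: [0.1, 1.2, -2.7]
grip_width: 0.0393
```

```bash
python3 p.py .563 .278 .095 83.75; python3 - <<'E'
from h import *
c=read_camera("scene"); save(c,"s2",3,(220,180,420,380))
E
```

```text
t 5.95 pos [0.5648 0.277  0.1482] rot [ 1.7999e+02 -1.0000e-02  8.3880e+01] F [ 0.1  1.2 -2.7] w 0.0393 q [-46.  19.  21.  93.  -7.  70. -29.]
shift [ 0.0008 -0.002   0.0532] turn [ 0.01 -0.01  0.13]
```

View pics/s2.png

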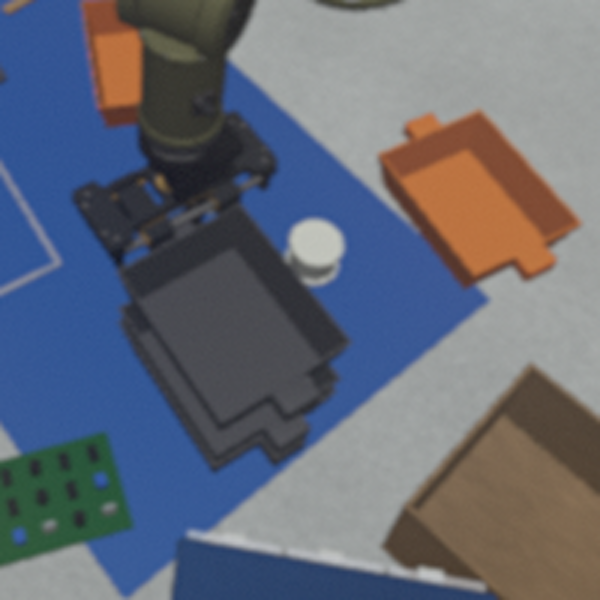

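Emit:
arm_command --targets '[[[0,0,-0.01,0,0,0,1],[0,0,-0.025,0,0,0,1],[0,0,-0.04,0,0,0,1],[0,0,-0.053,0,0,0,1],[0,0,-0.06,0,0,0,1],[0,0,-0.062,0,0,0,1]]]'

```text
time_s: 6.6
tool_pos: [0.5655, 0.2772, 0.2114]
tool_rot: [179.9, -0.1, 83.9]
force: [0.1, -0.3, -2.8]
grip_width: 0.0396
```

```bash
python3 p.py .673 -.033 .21 82.5; python3 - <<'E'
from h import *
P=cloud(read_camera("scene")).reshape(-1,3)
r=P[(abs(P[:,0]-.59)<.16)&(abs(P[:,1]-.38)<.15)&(P[:,2]>.13)]
fl=r[(abs(r[:,0]-.575)<.04)&(abs(r[:,1]-.40)<.05)]
A=np.c_[fl[:,:2],np.ones(len(fl))]; print(len(fl),np.linalg.lstsq(A,fl[:,2],rcond=None)[0],fl[:,2].mean())
E
```

```text
t 6.6 pos [0.5655 0.2772 0.2114] rot [ 1.7989e+02 -9.0000e-02  8.3880e+01] F [ 0.1 -0.3 -2.8] w 0.0396 q [-46.  17.  22.  88.  -6.  76. -30.]
shift [-0.297   0.14    0.0012] turn [ 0.1  -0.09  1.38]
901 [-0.01384294 -0.00249165  0.186432  ] 0.17747383387523125
```

Emit:
arm_command --targets '[[[-0.01,0.005,0,0,0,0.1,1],[-0.03,0.014,0,0,0,0.2,1],[-0.06,0.028,0,0,0,0.3,1],[-0.09,0.042,0,0,0,0.4,1],[-0.12,0.056,0,0,0,0.6,1],[-0.15,0.07,0,0,0,0.7,1],[-0.18,0.085,0,0,0,0.9,1],[-0.21,0.099,0,0,0,1,1],[-0.235,0.111,0,0,0,1.1,1],[-0.255,0.12,0,0,0,1.2,1]]]'

```text
time_s: 7.65
tool_pos: [0.6569, 0.0067, 0.2089]
tool_rot: [-180.0, 0.1, 82.5]
force: [0.1, -0.2, -0.8]
grip_width: 0.0396
```

Emit:
arm_command --targets '[[[-0.018,0.009,0,0,0,0,1],[-0.031,0.015,0.01,0,0,0,1],[-0.038,0.018,0.03,0,0,0,1],[-0.04,0.019,0.06,0,0,0,1],[-0.04,0.019,0.09,0,0,0,1],[-0.04,0.019,0.115,0,0,0,1],[-0.04,0.019,0.128,0,0,0,1],[-0.04,0.019,0.135,0,0,0,1],[-0.04,0.019,0.135,0,0,0,1]]]'

```text
time_s: 8.55
tool_pos: [0.6703, -0.0315, 0.074]
tool_rot: [-179.9, 0.0, 82.7]
force: [-0.6, 0.7, -1.4]
grip_width: 0.0395
```

```bash
cat > tr.py <<'E'
from h import *
from scipy.optimize import minimize
import sys
# tray.py cx cy zrim : fit tray rim near
cx,cy,zr=map(float,sys.argv[1:4])
for n in("top","scene"):
    c=read_camera(n); w=cloud(c)
    hsv=cv2.cvtColor(c["img"],cv2.COLOR_RGB2HSV)
    m=(abs(w[...,0]-cx)<.13)&(abs(w[...,1]-cy)<.15)&(abs(w[...,2]-zr)<.006)&(hsv[...,2]<120)
    q=w[m][:,:2]
    def cost(p):
        c,s=np.cos(p[2]),np.sin(p[2]); d=q-p[:2]; x=abs(c*d[:,0]+s*d[:,1]); y=abs(-s*d[:,0]+c*d[:,1])
        dx=x-.0735;dy=y-.0885
        rim=np.where((dx<0)&(dy<0),np.minimum(-dx,-dy),np.hypot(np.maximum(dx,0),np.maximum(dy,0)))
        tab=np.hypot(np.maximum(x-.02,0),np.maximum(abs(y-.101)-.013,0))
        return np.minimum(np.minimum(rim,tab),.01).mean()*1000
    best=min((minimize(cost,[cx+a,cy+b,np.radians(y0)],method="Nelder-Mead",options=dict(xatol=1e-5,fatol=1e-5)) for a in(-.01,0.01) for b in (-.01,.01) for y0 in(-12,-4,4)),key=lambda o:o.fun)
    print(n,len(q),np.round(best.x[:2],4),np.round(np.degrees(best.x[2]),2),round(best.fun,2))
    save(c,sys.argv[4]+n,3,(130,130,330,330) if n=="scene" else (200,60,400,240))
E
python3 p.py .673 -.033 .038 82.5; python3 tr.py .686 .067 .101 a
```

```text
t 8.55 pos [ 0.6703 -0.0315  0.074 ] rot [-1.7993e+02  1.0000e-02  8.2690e+01] F [-0.6  0.7 -1.4] w 0.0395 q [-21.  29.  28.  90. -15.  65.   3.]
shift [-0.0011  0.0029  0.036 ] turn [-0.07  0.01  0.19]
top 109 [0.6819 0.0679] -7.13 0.5
scene 333 [0.6854 0.072 ] -7.05 0.82
```

View pics/ascene.png

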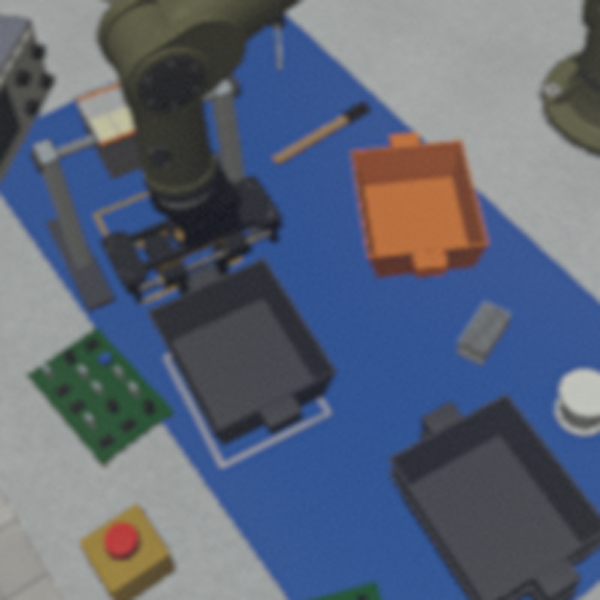

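Emit:
arm_command --targets '[[[-0.001,0.002,0.008,0,0,0.3,1],[-0.001,0.003,0.016,0,0,0.4,1],[-0.001,0.003,0.024,0,0,0.4,1],[-0.001,0.003,0.029,0,0,0.4,1],[-0.001,0.003,0.032,0,0,0.4,1],[-0.001,0.003,0.0345,0,0,0.4,1],[-0.001,0.003,0.036,0,0,0.4,1],[-0.001,0.003,0.036,0,0,0.4,1]]]'

```text
time_s: 9.45
tool_pos: [0.6737, -0.0329, 0.039]
tool_rot: [180.0, -0.0, 82.3]
force: [-1.4, -0.3, -2.4]
grip_width: 0.0398
```

```bash
python3 p.py .673 -.033 .038 82.5; python3 tr.py .686 .067 .061 b
```

```text
t 9.45 pos [ 0.6737 -0.0329  0.039 ] rot [ 1.7998e+02 -1.0000e-02  8.2280e+01] F [-1.4 -0.3 -2.4] w 0.0398 q [-20.  31.  28.  91. -16.  62.   4.]
shift [-0.0002 -0.0007  0.001 ] turn [ 0.02 -0.01 -0.22]
top 252 [0.6861 0.0657] -7.51 0.63
scene 399 [0.6887 0.0709] -7.42 0.95
```

View pics/bscene.png

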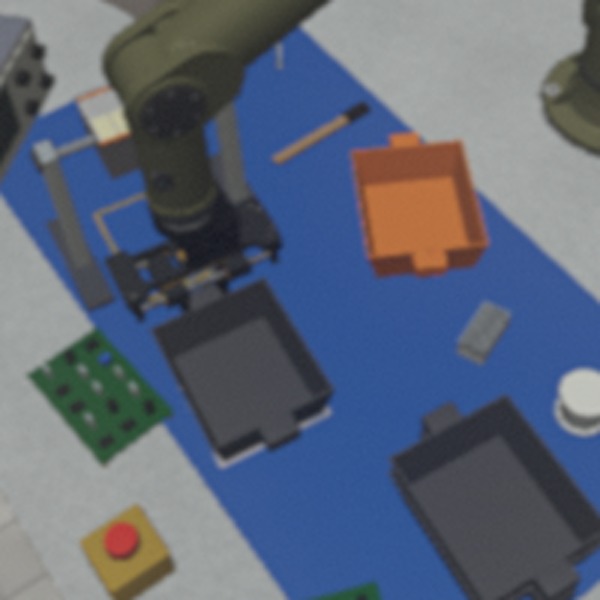

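Emit:
arm_command --targets '[[[0,0,0.001,0,0,0,1],[0,0,0.002,0,0,0,1],[0,0,0.003,0,0,0,1],[0,0,0.003,0,0,0,1]]]'

```text
time_s: 9.95
tool_pos: [0.6739, -0.0331, 0.0383]
tool_rot: [180.0, -0.1, 82.3]
force: [-7.0, 0.3, 10.1]
grip_width: 0.0398
```

```bash
python3 p.py .673 -.033 .038 82.5; python3 - <<'E'
from h import *
for i in range(3): print(get_obs()["force"])
E
```

```text
t 9.95 pos [ 0.6739 -0.0331  0.0383] rot [ 1.7996e+02 -5.0000e-02  8.2280e+01] F [-7.   0.3 10.1] w 0.0398 q [-20.  31.  28.  91. -16.  61.   4.]
shift [ 0.     -0.0009  0.0003] turn [ 0.04 -0.05 -0.22]
[-7.01532191  0.32562038 10.14226088]
[-7.01532191  0.32562038 10.14226088]
[-7.01532191  0.32562038 10.14226088]
```

Emit:
arm_command --targets '[[[0,0,-0.001,0,0,0,-0.2],[0,0,-0.0015,0,0,0,-1],[0,0,-0.0015,0,0,0,-1],[0,0,-0.0015,0,0,0,-1],[0,0,-0.01,0,0,0,-1],[0,0,-0.03,0,0,0,-1],[0,0,-0.06,0,0,0,-1],[0,0,-0.1,0,0,0,-1],[0,0,-0.12,0,0,0,-1]]]'

```text
time_s: 10.85
tool_pos: [0.6753, -0.0333, 0.1602]
tool_rot: [179.7, -0.0, 82.3]
force: [0.0, -1.0, 0.8]
grip_width: 0.0865
```

```bash
python3 p.py .70 .167 .16 82.4;  python3 tr.py .686 .067 .061 c
```

```text
t 10.85 pos [ 0.6753 -0.0333  0.1602] rot [ 1.797e+02 -4.000e-02  8.227e+01] F [ 0.  -1.   0.8] w 0.0865 q [-22.  25.  30.  85. -13.  73.   2.]
shift [ 0.2018 -0.0025  0.0003] turn [ 0.3  -0.04 -0.13]
top 247 [0.6858 0.0659] -7.2 0.67
scene 376 [0.6882 0.0709] -7.25 0.8
```

Emit:
arm_command --targets '[[[0.015,0,0,0,0,0,-1],[0.05,-0.001,0,0,0,0,-1],[0.09,-0.002,0,0,0,0,-1],[0.13,-0.002,0,0,0,0,-1],[0.17,-0.003,0,0,0,0,-1],[0.195,-0.003,0,0,0,0,-1],[0.202,-0.003,0,0,0,0,-1],[0.202,-0.003,0.02,0,0,0,-1],[0.202,-0.003,0.05,0,0,0,-1],[0.202,-0.003,0.06,0,0,0,-1]]]'

```text
time_s: 11.95
tool_pos: [0.695, 0.166, 0.0912]
tool_rot: [-179.6, 0.2, 82.2]
force: [0.2, -0.9, 0.0]
grip_width: 0.0875
```

```bash
python3 p.py .70 .168 .038 82.6;  python3 tr.py .686 .067 .061 d
```

```text
t 11.95 pos [0.695  0.166  0.0912] rot [-179.63    0.21   82.2 ] F [ 0.2 -0.9  0. ] w 0.0875 q [-33.  33.  25.  82. -14.  69. -14.]
shift [0.0029 0.005  0.0531] turn [-0.37  0.21 -0.4 ]
top 255 [0.6857 0.0687] -7.24 0.7
scene 265 [0.6874 0.0707] -7.34 0.54
```

View pics/dtop.png

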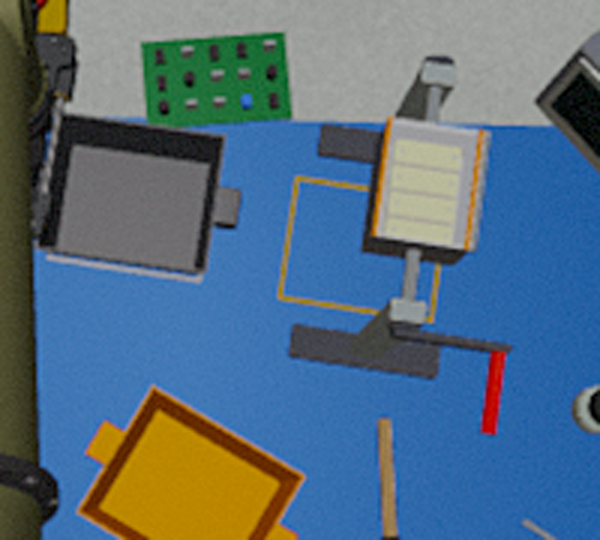

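View pics/dscene.png

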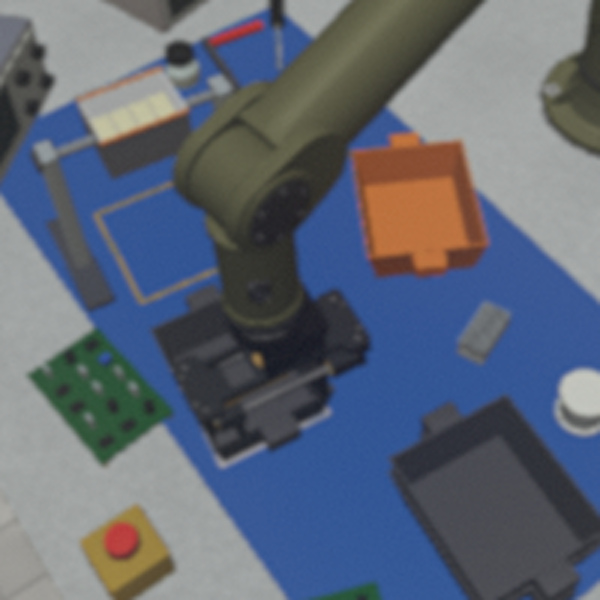

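Emit:
arm_command --targets '[[[0.003,0.005,0.015,-0.3,0.2,-0.4,-1],[0.003,0.005,0.035,-0.3,0.2,-0.4,-1],[0.003,0.005,0.048,-0.3,0.2,-0.4,-1],[0.003,0.005,0.052,-0.3,0.2,-0.4,0],[0.003,0.005,0.052,-0.3,0.2,-0.4,1],[0.003,0.005,0.052,-0.3,0.2,-0.4,1],[0.003,0.005,0.052,-0.3,0.2,-0.4,1],[0.003,0.005,0.052,-0.3,0.2,-0.4,1],[0.003,0.005,0.052,-0.3,0.2,-0.4,1],[0.003,0.005,0.052,-0.3,0.2,-0.4,1]]]' --newtons 40

```text
time_s: 13.05
tool_pos: [0.7029, 0.1704, 0.0441]
tool_rot: [179.7, -0.2, 82.7]
force: [-2.9, 0.2, 4.0]
grip_width: 0.0396
```

```bash
python3 p.py .6608 -.0853 .037 82.4;  python3 tr.py .686 .067 .061 e
```

```text
t 13.05 pos [0.7029 0.1704 0.0441] rot [179.72  -0.23  82.69] F [-2.9  0.2  4. ] w 0.0396 q [-33.  36.  24.  83. -15.  64. -13.]
shift [-0.259  -0.0092  0.006 ] turn [ 0.28 -0.23  0.29]
top 234 [0.6873 0.0683] -8.1 0.55
scene 199 [0.6887 0.071 ] -8.4 0.8
```

Emit:
arm_command --targets '[[[0,0,0,0,0,0,1],[0,0,0,0,0,0,1]]]'

```text
time_s: 13.35
tool_pos: [0.7029, 0.1704, 0.0441]
tool_rot: [179.7, -0.2, 82.7]
force: [-2.8, 1.2, 4.3]
grip_width: 0.04
```

```bash
python3 p.py .6608 -.0853 .037 82.4; python3 - <<'E'
from h import *
c=read_camera("scene"); save(c,"g1",5,(180,220,300,320))
E
```

```text
t 13.35 pos [0.7029 0.1704 0.0441] rot [179.73  -0.23  82.7 ] F [-2.8  1.2  4.3] w 0.04 q [-33.  36.  24.  83. -15.  64. -13.]
shift [-0.259  -0.0092  0.0061] turn [ 0.27 -0.23  0.29]
```

View pics/g1.png

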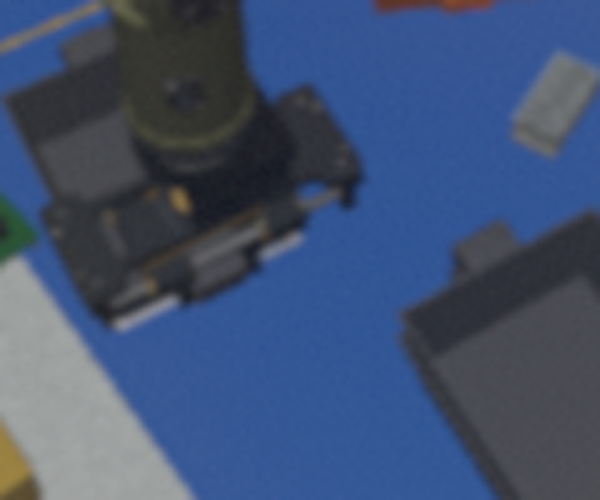

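Emit:
arm_command --targets '[[[0,0,0,0,0,0,-0.2],[0,0,0,0,0,0,-0.2],[-0.001,0,0.003,0.2,-0.2,0.1,-0.2],[-0.002,0,0.0055,0.3,-0.2,0.1,-0.2],[-0.002,0,0.0055,0.3,-0.2,0.1,-0.2],[-0.002,0,0.0055,0.3,-0.2,0.1,1],[-0.002,0,0.0055,0.3,-0.2,0.1,1],[-0.002,0,0.0055,0.3,-0.2,0.1,1],[-0.002,0,0.0055,0.3,-0.2,0.1,1],[-0.002,0,0.0055,0.3,-0.2,0.1,1]]]' --newtons 40

```text
time_s: 14.4
tool_pos: [0.7028, 0.1679, 0.0382]
tool_rot: [-180.0, 0.0, 82.6]
force: [0.0, -0.2, -0.8]
grip_width: 0.0395
```

```bash
python3 p.py .6608 -.0853 .037 82.4;  python3 tr.py .686 .067 .061 f
```

```text
t 14.4 pos [0.7028 0.1679 0.0382] rot [-1.7999e+02  1.0000e-02  8.2580e+01] F [ 0.  -0.2 -0.8] w 0.0395 q [-32.  36.  24.  83. -15.  64. -13.]
shift [-0.2565 -0.0089  0.0012] turn [-0.01  0.01  0.18]
top 241 [0.6876 0.0673] -7.93 0.68
scene 201 [0.6891 0.0696] -7.96 0.7
```

Emit:
arm_command --targets '[[[-0.004,0,0.001,0,0,0,1],[-0.012,0,0.0015,0,0,0,1],[-0.024,-0.001,0.0015,0,0,0,1],[-0.038,-0.001,0.0015,0,0,0,1],[-0.053,-0.002,0.0015,0,0,0,1],[-0.068,-0.002,0.0015,0,0,0,1],[-0.083,-0.003,0.0015,0,0,0,1],[-0.096,-0.003,0.0015,0,0,0,1],[-0.106,-0.004,0.0015,0,0,0,1],[-0.11,-0.004,0.0015,0,0,0,1]]]'

```text
time_s: 15.5
tool_pos: [0.6851, 0.0579, 0.0381]
tool_rot: [179.9, -0.1, 82.5]
force: [1.0, 5.7, 6.0]
grip_width: 0.0395
```

```bash
python3 p.py .6609 -.0853 .037 82.4
```

```text
t 15.5 pos [0.6851 0.0579 0.0381] rot [ 1.7992e+02 -8.0000e-02  8.2450e+01] F [1.  5.7 6. ] w 0.0395 q [-26.  32.  26.  89. -15.  62.  -4.]
shift [-0.1452 -0.0052  0.0009] turn [ 0.08 -0.08  0.05]
```

Sliding smoothly with about 6 N of press. Continuing to the yellow mark.

Emit:
arm_command --targets '[[[-0.005,0,0,0,0,0,1],[-0.014,-0.001,0,0,0,0,1],[-0.03,-0.001,0,0,0,0,1],[-0.047,-0.002,0,0,0,0,1],[-0.065,-0.002,0,0,0,0,1],[-0.083,-0.003,0,0,0,0,1],[-0.101,-0.004,0,0,0,0,1],[-0.117,-0.004,0,0,0,0,1],[-0.13,-0.005,0,0,0,0,1],[-0.138,-0.005,0,0,0,0,1]]]'

```text
time_s: 16.5
tool_pos: [0.662, -0.0778, 0.038]
tool_rot: [179.9, -0.1, 82.5]
force: [0.4, 5.9, 7.4]
grip_width: 0.0399
```

Emit:
arm_command --targets '[[[-0.005,0,0,0,0,0,1],[-0.007,0,0,0,0,0,1],[-0.007,0,0,0,0,0,1]]]'

```text
time_s: 16.8
tool_pos: [0.6612, -0.0839, 0.038]
tool_rot: [179.9, -0.1, 82.5]
force: [-0.6, 4.5, 7.6]
grip_width: 0.0396
```

```bash
python3 p.py .6609 -.0853 .037 82.4;  python3 tr.py .6475 -.185 .061 g
```

```text
t 16.8 pos [ 0.6612 -0.0839  0.038 ] rot [ 1.7994e+02 -9.0000e-02  8.2540e+01] F [-0.6  4.5  7.6] w 0.0396 q [-16.  30.  28.  93. -16.  61.   9.]
shift [-0.0014 -0.0001  0.001 ] turn [ 0.06 -0.09  0.14]
top 101 [ 0.6463 -0.1845] -8.36 1.45
scene 140 [ 0.647 -0.182] -7.78 1.95
```

View pics/gtop.png

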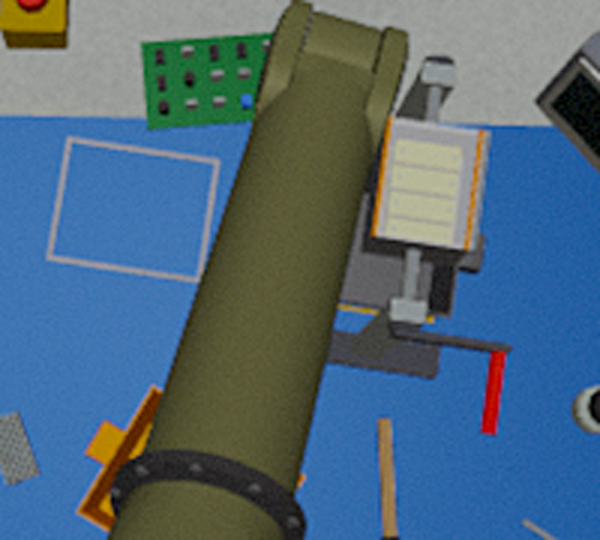

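View pics/gscene.png

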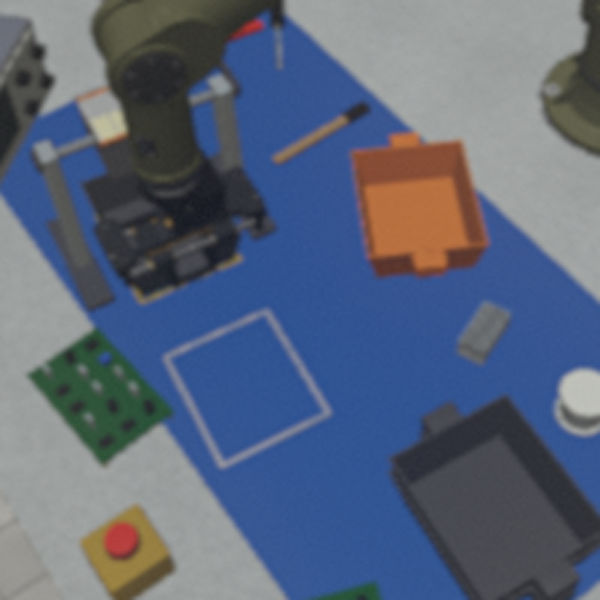

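Emit:
arm_command --targets '[[[0,0,-0.001,0,0,0,-0.3],[0,0,-0.0015,0,0,0,-1],[0,0,-0.0015,0,0,0,-1],[0,0,-0.0015,0,0,0,-1],[0,0,-0.01,0,0,0,-1],[0,0,-0.03,0,0,0,-1],[0,0,-0.07,0,0,0,-1],[0,0,-0.12,0,0,0,-1],[0,0,-0.17,0,0,0,-1],[0,0,-0.22,0,0,0,-1]]]'

```text
time_s: 17.9
tool_pos: [0.6606, -0.0842, 0.2595]
tool_rot: [180.0, 0.0, 82.5]
force: [1.2, -0.9, 0.1]
grip_width: 0.0866
```

Emit:
arm_command --targets '[[[0,0,-0.04,0,0,0,-1],[0,0,-0.065,0,0,0,-1],[0,0,-0.065,0,0,0,-1]]]'

```text
time_s: 18.2
tool_pos: [0.6625, -0.0848, 0.3275]
tool_rot: [179.5, -0.0, 82.6]
force: [1.2, 0.0, -0.3]
grip_width: 0.0869
```

```bash
python3 p.py .466 -.2585 .32 -7.6;  python3 tr.py .6475 -.185 .061 i
```

```text
t 18.2 pos [ 0.6625 -0.0848  0.3275] rot [ 1.795e+02 -1.000e-02  8.255e+01] F [ 1.2  0.  -0.3] w 0.0869 q [-17.  20.  31.  72. -10.  90.   5.]
shift [-0.1977 -0.1724  0.006 ] turn [ 0.39 -0.4  90.15]
top 74 [ 0.6465 -0.1852] -8.2 0.23
scene 237 [ 0.6474 -0.1833] -7.46 2.09
```

View pics/iscene.png

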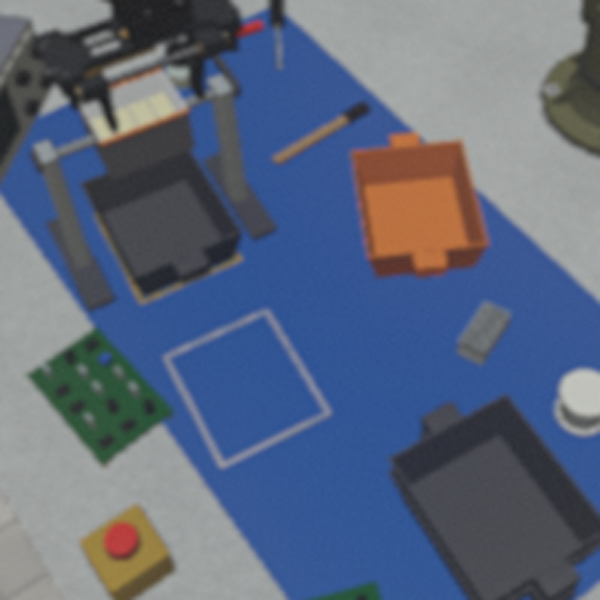

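The tray sits on the yellow mark. Now to the crank.

Emit:
arm_command --targets '[[[-0.008,-0.007,0,0,0,4,-1],[-0.025,-0.022,0,0,0,11,-1],[-0.045,-0.039,0,0,0,19,-1],[-0.065,-0.057,0.003,0,0,27,-1],[-0.085,-0.074,0.003,0,0,35,-1],[-0.105,-0.092,0.003,0.2,-0.2,43,-1],[-0.125,-0.109,0.006,0.2,-0.2,51,-1],[-0.145,-0.126,0.006,0.3,-0.3,59,-1],[-0.16,-0.14,0.006,0.4,-0.4,67,-1],[-0.175,-0.153,0.006,0.4,-0.4,75,-1]]]'

```text
time_s: 19.3
tool_pos: [0.4849, -0.2377, 0.3139]
tool_rot: [-179.9, 0.7, 7.2]
force: [0.5, -0.5, 0.5]
grip_width: 0.0869
```

Emit:
arm_command --targets '[[[0,0,0,0,0,0,-1],[0,0,0,0,0,0,-1],[0,0,0,0,0,0,-1]]]'

```text
time_s: 19.6
tool_pos: [0.4875, -0.2359, 0.3149]
tool_rot: [-179.9, 0.6, 7.8]
force: [-0.4, -0.3, 0.4]
grip_width: 0.0874
```

```bash
python3 p.py .466 -.2585 .26 -7.6; grep -n "crank" m1.py | head -2; python3 m1.py 2>/dev/null | grep -E "crank|sink|hopper"
```

```text
t 19.6 pos [ 0.4875 -0.2359  0.3149] rot [-179.89    0.58    7.84] F [-0.4 -0.3  0.4] w 0.0874 q [-19.   4.  44.  91.  -2.  87. -57.]
shift [-0.0238  0.0196  0.0552] turn [-0.03  0.59 15.44]
33:# crank red, sink
37:    r=w[m]; print(n,"crank",len(r),r.mean(0),r[:,2].max(), cv2.minAreaRect((r[:,:2]*1000).astype(np.float32)))
top crank 77 [ 0.45429089 -0.25811066  0.20484025] 0.2091404046940495 ((454.4980163574219, -258.4881286621094), (10.190149307250977, 48.11007308959961), 83.6872329711914)
top sink 184 [0.41947068 0.18563023 0.02332518] ((419.7303466796875, 185.76727294921875), (69.71022033691406, 34.23054504394531), 20.85883140563965)
top hopper 1424 [ 0.64304699 -0.20103638  0.23160927] ((644.0862426757812, -201.34022521972656), (90.80068969726562, 109.44200134277344), 82.43958282470703)
scene crank 36 [ 0.46946263 -0.25583686  0.20616995] 0.21074830061234806 ((469.139892578125, -256.4312438964844), (10.749094009399414, 64.63123321533203), 83.59526824951172)
scene sink 179 [0.42305807 0.19095505 0.02381185] ((420.11956787109375, 189.4516143798828), (74.37753295898438, 35.12348937988281), 21.62297821044922)
scene hopper 625 [ 0.64683125 -0.19353029  0.23245219] ((645.5916137695312, -198.04000854492188), (96.43048858642578, 107.94583129882812), 82.65108489990234)
```

Emit:
arm_command --targets '[[[-0.01,0.008,0,0,0.3,6,-1],[-0.02,0.016,0.005,0,0.6,12,-1],[-0.027,0.02,0.02,0,0.6,15.4,-1],[-0.027,0.02,0.045,0,0.6,15.4,-1],[-0.027,0.02,0.055,0,0.6,15.4,-1],[-0.027,0.02,0.055,0,0.6,15.4,-1],[-0.027,0.02,0.055,0,0.6,15.4,-1]]]'

```text
time_s: 20.4
tool_pos: [0.4628, -0.2605, 0.2615]
tool_rot: [180.0, -0.1, -7.7]
force: [-0.6, 0.2, 0.3]
grip_width: 0.0872
```

```bash
python3 p.py .463 -.2585 .181 -7.6; python3 - <<'E'
from h import *
c=read_camera("scene"); save(c,"k1",6,(130,100,230,190)); c=read_camera("top"); save(c,"k1t",5,(290,110,400,220))
E
```

```text
t 20.4 pos [ 0.4628 -0.2605  0.2615] rot [ 1.7998e+02 -9.0000e-02 -7.7400e+00] F [-0.6  0.2  0.3] w 0.0872 q [-18.   2.  46.  98.  -2.  80. -69.]
shift [-0.0002 -0.0021  0.0805] turn [ 0.02 -0.09 -0.14]
```

View pics/k1.png

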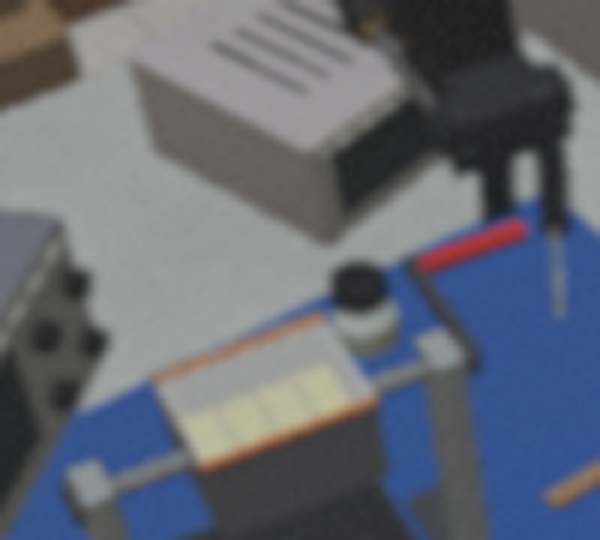

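View pics/k1t.png

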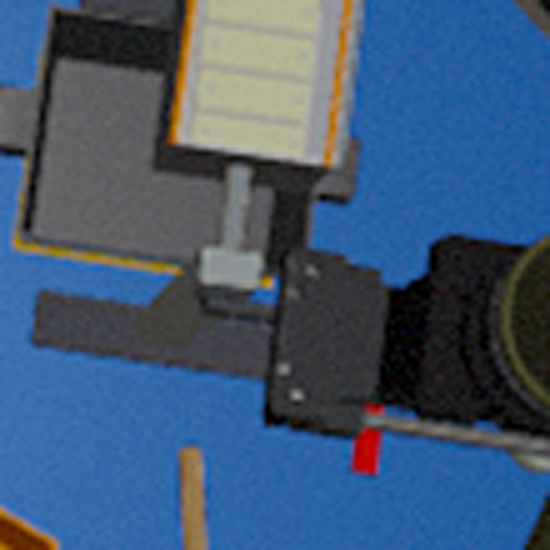

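Emit:
arm_command --targets '[[[0,-0.001,0.015,0,0,0,-1],[0,-0.002,0.035,0,0,0,-1],[0,-0.002,0.055,0,0,0,-1],[0,-0.002,0.07,0,0,0,-1],[0,-0.002,0.0795,0,0,0,-1],[0,-0.002,0.0795,0,0,0,0.3],[0,-0.002,0.0795,0,0,0,1],[0,-0.002,0.0795,0,0,0,1],[0,-0.002,0.0795,0,0,0,1],[0,-0.002,0.0795,0,0,0,1]]]' --newtons 25

```text
time_s: 21.5
tool_pos: [0.4628, -0.259, 0.182]
tool_rot: [-180.0, -0.1, -7.8]
force: [0.6, -0.2, -0.4]
grip_width: 0.0548
```

Emit:
arm_command --targets '[[[0,0,0,0,0,0,1],[0,0,0,0,0,0,1],[0,0,0,0,0,0,1]]]'

```text
time_s: 21.8
tool_pos: [0.4625, -0.2588, 0.1815]
tool_rot: [-180.0, -0.1, -7.8]
force: [0.2, -0.6, -0.4]
grip_width: 0.0305
```

```bash
python3 p.py .463 -.2585 .181 -7.6; python3 - <<'E'
from h import *
c=read_camera("scene"); save(c,"k2",6,(130,100,230,190))
E
```

```text
t 21.8 pos [ 0.4625 -0.2588  0.1815] rot [-1.7999e+02 -8.0000e-02 -7.8200e+00] F [ 0.2 -0.6 -0.4] w 0.0305 q [-17.   6.  46. 105.  -4.  71. -67.]
shift [ 0.0005 -0.0004  0.0005] turn [-0.01 -0.08 -0.22]
```

View pics/k2.png

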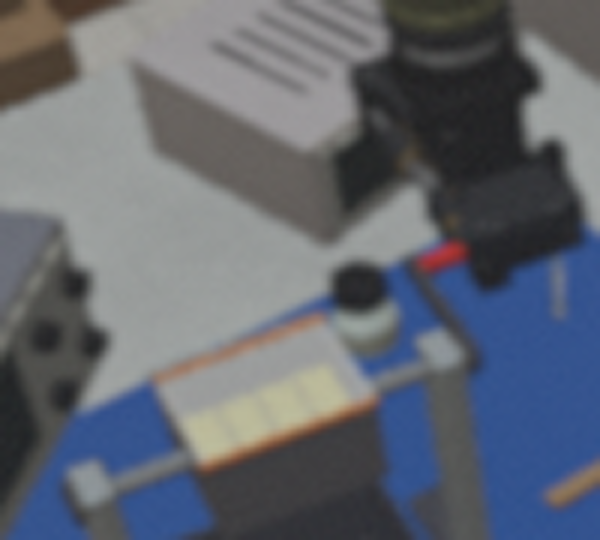

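Emit:
arm_command --targets '[[[0,0,0,0,0,0,1],[0,0,0,0,0,0,1],[0,0,0,0,0,0,1],[0,0,0,0,0,0,1]]]'

```text
time_s: 22.25
tool_pos: [0.4622, -0.2601, 0.1815]
tool_rot: [179.9, -0.1, -7.9]
force: [-0.3, -4.9, -2.0]
grip_width: 0.0128
```

```bash
python3 p.py .463 -.2585 .181 -7.6; python3 - <<'E'
from h import *
# arc in tool frame
o=get_obs(); 
yaw=np.radians(-7.6); Y=np.array([-np.sin(yaw),np.cos(yaw),0]); Z=np.array([0,0,1])
R0=Ro.from_euler('xyz',o["tool_rot"],degrees=True)
for a in range(0,181,10):
    t=np.radians(a); d=Y*.085*(1-np.cos(t))+Z*.085*np.sin(t); print(a,np.round(R0.inv().apply(d),4))
E
```

```text
t 22.25 pos [ 0.4622 -0.2601  0.1815] rot [ 1.7991e+02 -1.0000e-01 -7.8700e+00] F [-0.3 -4.9 -2. ] w 0.0128 q [-17.   6.  47. 105.  -4.  71. -67.]
shift [ 0.0005 -0.0017  0.0005] turn [ 0.09 -0.1  -0.27]
0 [0. 0. 0.]
10 [ 0.     -0.0013 -0.0148]
20 [ 0.     -0.0051 -0.0291]
30 [ 0.     -0.0113 -0.0425]
40 [-0.     -0.0198 -0.0547]
50 [-0.     -0.0303 -0.0652]
60 [-0.0001 -0.0424 -0.0737]
70 [-0.0001 -0.0558 -0.08  ]
80 [-0.0002 -0.0701 -0.0838]
90 [-0.0003 -0.0849 -0.0851]
100 [-0.0003 -0.0996 -0.0839]
110 [-0.0004 -0.1139 -0.0801]
120 [-0.0005 -0.1274 -0.0738]
130 [-0.0005 -0.1395 -0.0653]
140 [-0.0006 -0.15   -0.0549]
150 [-0.0007 -0.1585 -0.0427]
160 [-0.0007 -0.1648 -0.0293]
170 [-0.0008 -0.1687 -0.015 ]
180 [-0.0008 -0.17   -0.0003]
```

Emit:
arm_command --targets '[[[0,-0.0003,-0.0074,0,0,0,1],[0,-0.003,-0.022,0,0,0,1],[0,-0.008,-0.0359,0,0,0,1],[0,-0.0154,-0.0488,0,0,0,1],[0,-0.0249,-0.0601,0,0,0,1],[0,-0.0362,-0.0696,0,0,0,1],[0,-0.0491,-0.077,0,0,0,1],[0,-0.063,-0.0821,0,0,0,1],[0,-0.0732,-0.0842,0,0,0,1],[0,-0.0791,-0.0848,0,0,0,1]]]'

```text
time_s: 23.25
tool_pos: [0.4728, -0.1834, 0.27]
tool_rot: [179.8, -0.2, -7.9]
force: [-6.0, -6.0, 14.9]
grip_width: 0.013
```

```bash
python3 p.py .473 -.175 .266 -7.6; python3 - <<'E'
from h import *
c=read_camera("scene"); save(c,"k3",6,(130,100,230,190))
E
```

```text
t 23.25 pos [ 0.4728 -0.1834  0.27  ] rot [179.83  -0.22  -7.94] F [-6.  -6.  14.9] w 0.013 q [-24.  -2.  41. 100.   2.  81. -81.]
shift [-0.001  -0.0083  0.004 ] turn [ 0.17 -0.22 -0.34]
```

View pics/k3.png

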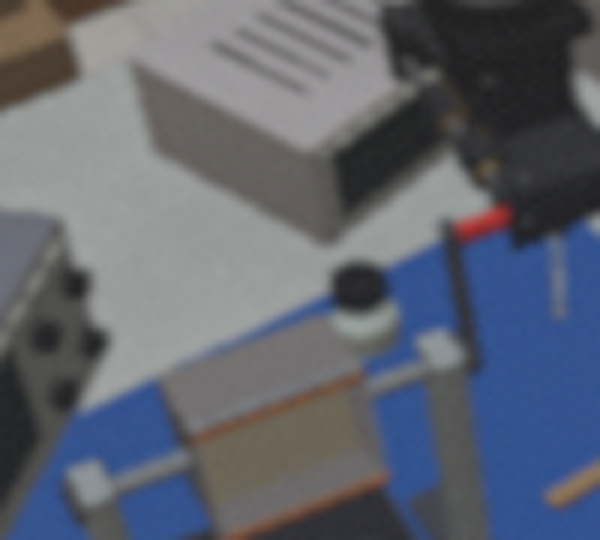

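Emit:
arm_command --targets '[[[0,-0.0057,-0.0033,0,0,0,1],[0,-0.0205,-0.003,0,0,0,1],[0,-0.0348,0.0008,0,0,0,1],[0,-0.0482,0.0071,0,0,0,1],[0,-0.0603,0.0156,0,0,0,1],[0,-0.0708,0.0261,0,0,0,1],[0,-0.0793,0.0382,0,0,0,1],[0,-0.0856,0.0516,0,0,0,1],[0,-0.0894,0.0659,0,0,0,1],[0,-0.0905,0.0748,0,0,0,1]]]'

```text
time_s: 24.3
tool_pos: [0.4864, -0.0918, 0.192]
tool_rot: [179.9, -0.2, -7.8]
force: [-7.4, -7.4, 39.4]
grip_width: 0.0135
```

```bash
python3 p.py .485 -.09 .181 -7.6; python3 - <<'E'
from h import *
c=read_camera("scene"); save(c,"k4",6,(130,100,230,190));c=read_camera("top"); save(c,"k4t",3,(200,60,400,240))
E
```

```text
t 24.3 pos [ 0.4864 -0.0918  0.192 ] rot [179.9   -0.18  -7.82] F [-7.4 -7.4 39.4] w 0.0135 q [-28.  -1.  36. 108.   1.  72. -90.]
shift [-0.0016 -0.0016  0.011 ] turn [ 0.1  -0.18 -0.22]
```

View pics/k4.png

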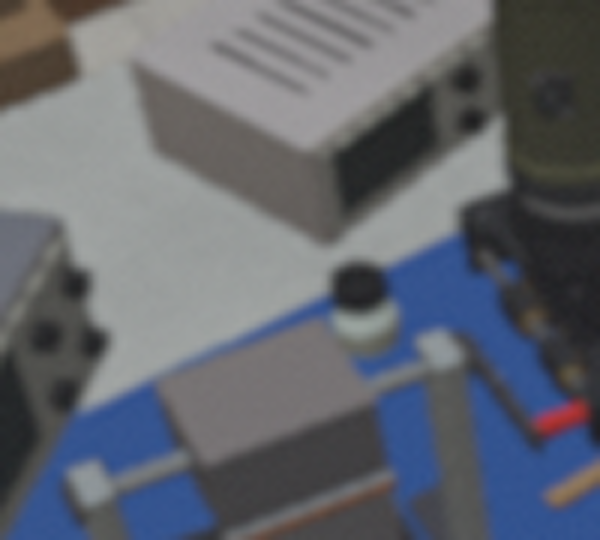

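View pics/k4t.png

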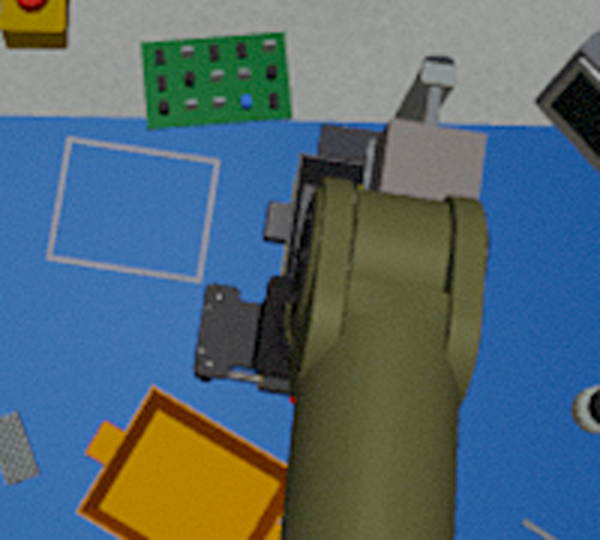

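Emit:
arm_command --targets '[[[0,0,-0.003,0,0,0,1],[0,0,-0.003,0,0,0,1],[0,0,-0.003,0,0,0,1],[0,0,-0.003,0,0,0,1],[0,0,-0.003,0,0,0,1]]]'

```text
time_s: 24.9
tool_pos: [0.4864, -0.0919, 0.1935]
tool_rot: [179.9, -0.2, -7.9]
force: [3.7, -7.8, -0.1]
grip_width: 0.0134
```

```bash
python3 p.py .485 -.09 .181 -7.6; python3 - <<'E'
from h import *
c=read_camera("scene"); save(c,"k5",6,(130,130,250,230));w=cloud(c)
m=(abs(w[...,0]-.645)<.05)&(abs(w[...,1]+.2)<.05)&(w[...,2]>.2); r=w[m]; A=np.c_[r[:,:2],np.ones(len(r))]; k=np.linalg.lstsq(A,r[:,2],rcond=None)[0]; print(len(r),k,r[:,2].mean())
E
```

```text
t 24.9 pos [ 0.4864 -0.0919  0.1935] rot [179.92  -0.21  -7.88] F [ 3.7 -7.8 -0.1] w 0.0134 q [-28.  -1.  36. 108.   1.  72. -90.]
shift [-0.0017 -0.0017  0.0125] turn [ 0.08 -0.21 -0.28]
642 [-0.04396452 -0.10577362  0.23552995] 0.22686568355887116
```

View pics/k5.png

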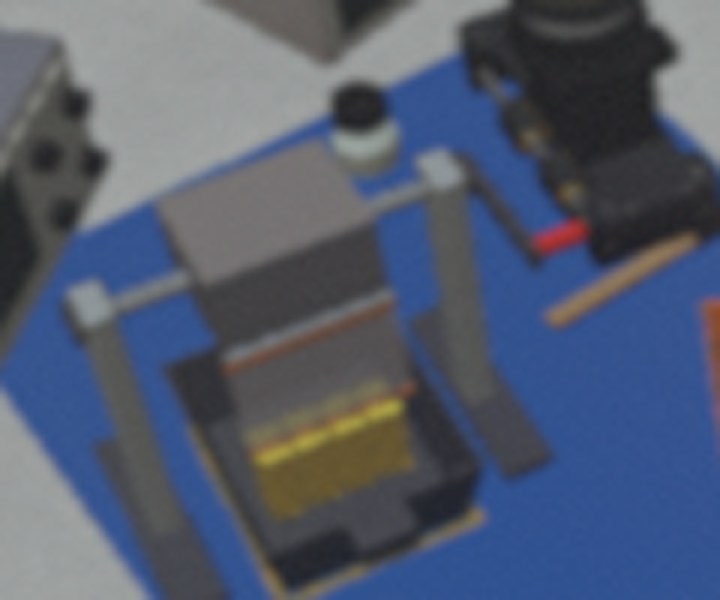

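```bash
python3 - <<'E'
from h import *
def fit(w,lab,zlo=.2):
    m=(abs(w[...,0]-.645)<.045)&(abs(w[...,1]+.2)<.035)&(w[...,2]>zlo); r=w[m]
    for _ in range(4):
        A=np.c_[r[:,:2],np.ones(len(r))]; k=np.linalg.lstsq(A,r[:,2],rcond=None)[0]; e=abs(A@k-r[:,2]); r=r[e<.006]
    g=k[:2]; y=np.radians(-7.6); print(lab,len(r),"slope along stand y deg",np.degrees(np.arctan(g@[-np.sin(y),np.cos(y)])),"x",np.degrees(np.arctan(g@[np.cos(y),np.sin(y)])))
fit(np.load("scene0.npy"),"sc0"); fit(np.load("top0.npy"),"top0")
for n in("scene","top"): fit(cloud(read_camera(n)),n)
c=read_camera("scene"); w=cloud(c); 
m=(abs(w[...,0]-.647)<.12)&(abs(w[...,1]+.15)<.1)&(w[...,2]>.008)&(w[...,2]<.15)
h=np.where(m,w[...,2],np.nan)
for v in range(180,232,3): print(v,[None if np.isnan(h[v,u]) else int(h[v,u]*1000) for u in range(156,212,3)])
E
```

```text
sc0 362 slope along stand y deg 0.24486077554649535 x -0.3209519667930654
top0 901 slope along stand y deg 0.010690314821066083 x -0.05250265808641854
scene 329 slope along stand y deg 3.76132356572759 x 0.29761626053389895
top 558 slope along stand y deg 3.032292386094111 x -0.20345633465482865
180 [None, None, None, None, None, None, None, None, None, None, None, None, None, None, None, None, 97, 112, 104]
183 [None, None, None, None, None, None, None, None, None, None, None, None, None, None, None, None, 73, 94, 89]
186 [None, None, None, None, None, None, None, None, None, None, None, None, 145, 143, None, 19, 13, 75, 66]
189 [None, None, None, None, None, None, None, None, None, 147, 141, 136, 131, 125, 57, None, 8, 60, 57]
192 [None, None, None, None, None, None, 148, 147, 140, 133, 125, 120, 112, 104, 103, 59, 13, 39, 35]
195 [None, None, None, None, None, 144, 137, 127, 125, 119, 113, 102, None, 93, 87, 51, None, 14, 17]
198 [None, None, None, None, None, 124, 123, 115, 109, 104, 98, 92, 62, 63, 12, 32, 58, 8, 11]
201 [None, None, 60, None, None, 115, 107, 100, 90, 89, 64, 61
[... 360 characters left out ...]
ne, 19, 16, None, None, None, None, 58, 51, 43, 31, 24, None]
216 [28, 20, None, None, None, 39, None, None, None, None, None, 60, 61, 59, 58, 20, 20, None, None]
219 [14, 12, 11, None, None, None, None, None, None, 58, 52, 63, 62, 59, 56, None, None, None, None]
222 [None, 16, 13, None, None, None, 65, 61, 46, 41, 24, 17, 53, 42, None, None, None, None, None]
225 [None, None, 13, 12, None, None, None, 36, 27, 16, None, None, None, None, None, None, None, None, None]
228 [None, None, 8, 9, None, None, None, None, None, None, None, None, None, None, None, None, None, None, None]
231 [None, None, None, 8, None, None, None, None, None, None, None, None, None, None, None, None, None, None, None]
```

Emit:
arm_command --targets '[[[0,0,0,0,0,0,0.4],[0,0,0,0,0,0,0.4],[0,0.001,0.004,0,0.2,0,0.4],[0,0.001,0.008,0,0.2,0,0.4],[0,0.001,0.009,0,0.2,0,0.4],[0,0.001,0.009,0,0.2,0,1],[0,0.001,0.009,0,0.2,0,1],[0,0.001,0.009,0,0.2,0,1],[0,0.001,0.009,0,0.2,0,1],[0,0.001,0.009,0,0.2,0,1]]]' --newtons 35

```text
time_s: 26.1
tool_pos: [0.4854, -0.0919, 0.1855]
tool_rot: [-180.0, -0.3, -7.8]
force: [0.3, 0.1, -1.1]
grip_width: 0.0129
```

```bash
python3 p.py .463 -.2585 .181 -7.6; python3 - <<'E'
from h import *
c=read_camera("scene"); save(c,"k6",6,(130,130,250,230))
E
```

```text
t 26.1 pos [ 0.4854 -0.0919  0.1855] rot [-179.99   -0.28   -7.82] F [ 0.3  0.1 -1.1] w 0.0129 q [-28.  -1.  36. 109.   0.  71. -90.]
shift [0.0004 0.1681 0.0045] turn [-0.01 -0.28 -0.22]
```

View pics/k6.png

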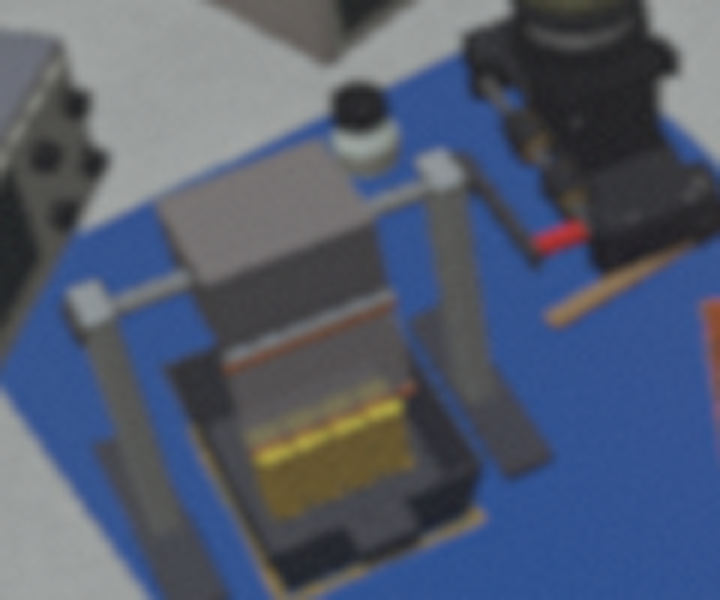

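Emit:
arm_command --targets '[[[0,0.0007,-0.0074,0,0,0,1],[0,0.0041,-0.0219,0,0,0,1],[0,0.0099,-0.0355,0,0,0,1],[0,0.0179,-0.0479,0,0,0,1],[0,0.028,-0.0588,0,0,0,1],[0,0.0399,-0.0677,0,0,0,1],[0,0.0531,-0.0744,0,0,0,1],[0,0.0672,-0.0787,0,0,0,1],[0,0.079,-0.0804,0,0,0,1],[0,0.0849,-0.0806,0,0,0,1]]]'

```text
time_s: 27.15
tool_pos: [0.4744, -0.1747, 0.2701]
tool_rot: [-179.7, -0.5, -7.8]
force: [-1.2, 6.6, 9.4]
grip_width: 0.0131
```

```bash
python3 p.py .463 -.2585 .181 -7.6; python3 - <<'E'
from h import *
c=read_camera("scene"); save(c,"k7",6,(130,110,250,210))
E
```

```text
t 27.15 pos [ 0.4744 -0.1747  0.2701] rot [-179.7    -0.48   -7.75] F [-1.2  6.6  9.4] w 0.0131 q [-24.  -2.  41. 101.   1.  81. -81.]
shift [-0.0008  0.085   0.0887] turn [-0.3  -0.48 -0.15]
```

View pics/k7.png

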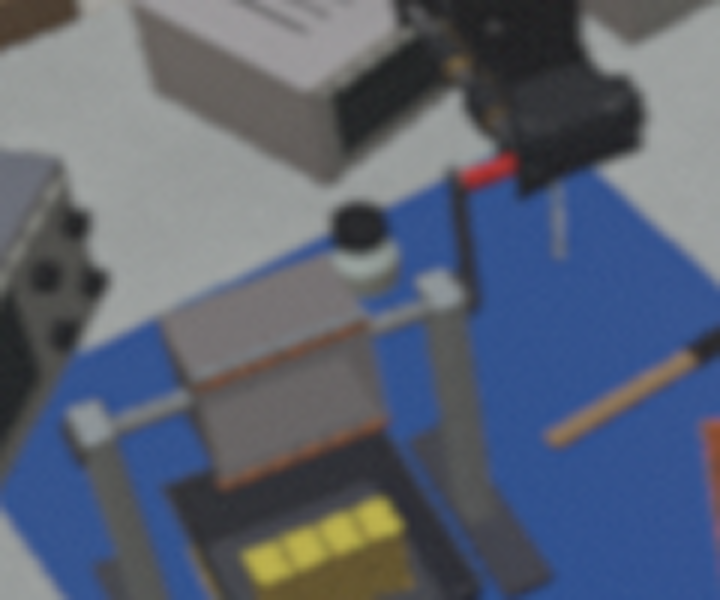

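Emit:
arm_command --targets '[[[0,0.0148,-0.0017,0,0,0,1],[0,0.0291,0.0021,0,0,0,1],[0,0.0425,0.0084,0,0,0,1],[0,0.0546,0.0169,0,0,0,1],[0,0.0651,0.0274,0,0,0,1],[0,0.0736,0.0395,0,0,0,1],[0,0.0799,0.0529,0,0,0,1],[0,0.083,0.064,0,0,0,1],[0,0.0845,0.0725,0,0,0,1],[0,0.0848,0.0761,0,0,0,1]]]'

```text
time_s: 28.2
tool_pos: [0.462, -0.26, 0.1893]
tool_rot: [180.0, -0.2, -7.8]
force: [-1.2, 3.5, 6.6]
grip_width: 0.0129
```

```bash
python3 p.py .463 -.2585 .181 -7.6; cat > hop.py <<'E'
from h import *
def fit(w,lab,zlo=.2):
    m=(abs(w[...,0]-.645)<.045)&(abs(w[...,1]+.2)<.035)&(w[...,2]>zlo); r=w[m]
    for _ in range(4):
        A=np.c_[r[:,:2],np.ones(len(r))]; k=np.linalg.lstsq(A,r[:,2],rcond=None)[0]; e=abs(A@k-r[:,2]); r=r[e<.006]
    g=k[:2]; y=np.radians(-7.6); print(lab,len(r),"slope along stand y deg",np.degrees(np.arctan(g@[-np.sin(y),np.cos(y)])),"x",np.degrees(np.arctan(g@[np.cos(y),np.sin(y)])),"z",(k@[.645,-.2,1]).round(4))
fit(np.load("scene0.npy"),"sc0"); fit(np.load("top0.npy"),"top0")
for n in("scene","top"): fit(cloud(read_camera(n)),n)
E
python3 hop.py
```

```text
t 28.2 pos [ 0.462  -0.26    0.1893] rot [180.    -0.21  -7.81] F [-1.2  3.5  6.6] w 0.0129 q [-17.   5.  47. 104.  -4.  72. -67.]
shift [ 0.0008 -0.0016  0.0083] turn [ 0.   -0.21 -0.21]
sc0 362 slope along stand y deg 0.24486077554649535 x -0.3209519667930654 z 0.2329
top0 901 slope along stand y deg 0.010690314821066083 x -0.05250265808641854 z 0.2317
scene 392 slope along stand y deg -4.816258660270088 x 0.12952460096568438 z 0.2333
top 923 slope along stand y deg -4.839043713660202 x -0.08197156732094624 z 0.2318
```

Emit:
arm_command --targets '[[[0,0,0.003,0,0,0,1],[0,0,0.005,0,0,0,1],[0,0,0.007,0,0,0,1],[0,0,0.008,0,0,0,1],[0,0,0.008,0,0,0,1],[0,0,0.008,0,0,0,1]]]'

```text
time_s: 28.9
tool_pos: [0.462, -0.2602, 0.182]
tool_rot: [180.0, -0.3, -7.8]
force: [-2.8, 2.2, 4.2]
grip_width: 0.013
```

```bash
python3 p.py .463 -.2585 .181 -7.6; python3 hop.py
```

```text
t 28.9 pos [ 0.462  -0.2602  0.182 ] rot [180.    -0.25  -7.83] F [-2.8  2.2  4.2] w 0.013 q [-17.   6.  47. 105.  -4.  71. -67.]
shift [ 0.0007 -0.0018  0.001 ] turn [ 0.01 -0.25 -0.23]
sc0 362 slope along stand y deg 0.24486077554649535 x -0.3209519667930654 z 0.2329
top0 901 slope along stand y deg 0.010690314821066083 x -0.05250265808641854 z 0.2317
scene 368 slope along stand y deg -0.6226885274530215 x -0.25233654364318114 z 0.2332
top 905 slope along stand y deg -0.28169105781699866 x -0.0394295448601369 z 0.2317
```

Emit:
arm_command --targets '[[[0,0,0.0007,0,0,0,1],[0,0,0.0013,0,0,0,1],[0,0,0.0013,0,0,0,1]]]'

```text
time_s: 29.3
tool_pos: [0.462, -0.2602, 0.1816]
tool_rot: [-180.0, -0.3, -7.8]
force: [-4.7, 3.6, 11.3]
grip_width: 0.0125
```

```bash
python3 p.py .463 -.2585 .181 -7.6; python3 hop.py; python3 - <<'E'
from h import *
c=read_camera("scene"); save(c,"k8",6,(130,110,250,210))
E
```

```text
t 29.3 pos [ 0.462  -0.2602  0.1816] rot [-179.97   -0.26   -7.84] F [-4.7  3.6 11.3] w 0.0125 q [-17.   6.  47. 105.  -5.  71. -67.]
shift [ 0.0007 -0.0018  0.0006] turn [-0.03 -0.26 -0.24]
sc0 362 slope along stand y deg 0.24486077554649535 x -0.3209519667930654 z 0.2329
top0 901 slope along stand y deg 0.010690314821066083 x -0.05250265808641854 z 0.2317
scene 360 slope along stand y deg -0.1749865563297928 x -0.14346684830316003 z 0.2329
top 904 slope along stand y deg -0.28413304116519994 x -0.035316233079005235 z 0.2317
```

View pics/k8.png

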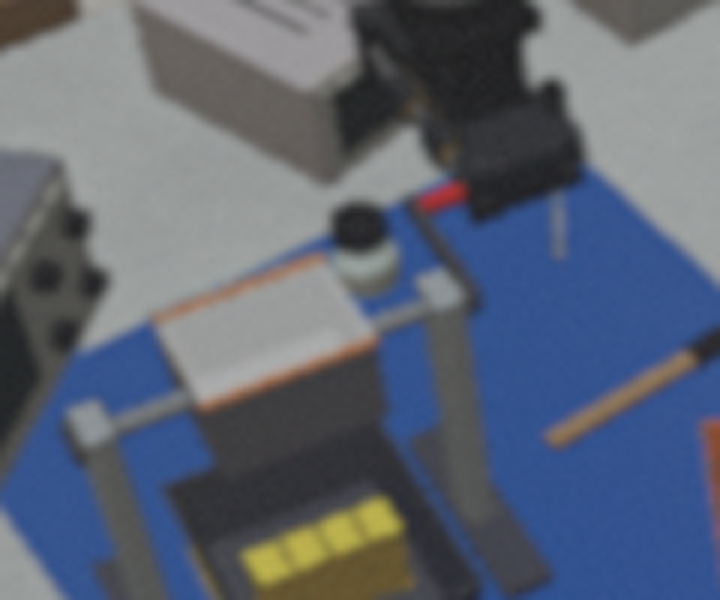

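Emit:
arm_command --targets '[[[0,0,0.001,0,0,0,1],[0,0,0.0015,0,0,0,1],[0,0,0.0015,0,0,0,1]]]'

```text
time_s: 29.75
tool_pos: [0.4621, -0.2602, 0.1813]
tool_rot: [-179.9, -0.3, -7.8]
force: [-8.7, 4.9, 18.8]
grip_width: 0.013
```

```bash
python3 p.py .463 -.2585 .181 -7.6; python3 hop.py|tail -2
```

```text
t 29.75 pos [ 0.4621 -0.2602  0.1813] rot [-179.94   -0.27   -7.83] F [-8.7  4.9 18.8] w 0.013 q [-17.   6.  47. 105.  -5.  71. -67.]
shift [ 0.0006 -0.0018  0.0003] turn [-0.06 -0.27 -0.23]
scene 366 slope along stand y deg 0.06529382761258107 x 0.2404865590720904 z 0.2329
top 901 slope along stand y deg -0.29912580193843247 x 0.0018371989291797175 z 0.2316
```

Emit:
arm_command --targets '[[[0,0,-0.0025,0,0,0,1],[0,0,-0.0025,0,0,0,1],[0,0,-0.0025,0,0,0,-1],[0,0,-0.0025,0,0,0,-1],[0,0,-0.0025,0,0,0,-1],[0,0,-0.01,0,0,0,-1],[0,0,-0.03,0,0,0,-1],[0,0,-0.06,0,0,0,-1],[0,0,-0.1,0,0,0,-1],[0,0,-0.14,0,0,0,-1]]]'

```text
time_s: 30.85
tool_pos: [0.4614, -0.2601, 0.3209]
tool_rot: [180.0, -0.3, -7.8]
force: [-0.5, 0.1, 0.0]
grip_width: 0.0689
```

Emit:
arm_command --targets '[[[0,0,-0.01,0,0,0,-1],[0,0,-0.01,0,0,0,-1]]]'

```text
time_s: 31.05
tool_pos: [0.4625, -0.2606, 0.3311]
tool_rot: [180.0, -0.5, -7.8]
force: [-0.3, -0.2, -0.8]
grip_width: 0.0833
```

```bash
python3 p.py .661 -.084 .32 82.4; python3 hop.py|tail -2; python3 - <<'E'
from h import *
c=read_camera("scene"); save(c,"k9",3,(130,110,330,310))
E
```

```text
t 31.05 pos [ 0.4625 -0.2606  0.3311] rot [179.97  -0.51  -7.83] F [-0.3 -0.2 -0.8] w 0.0833 q [-19.   1.  47.  92.  -1.  88. -70.]
shift [ 0.1724 -0.202   0.0126] turn [  0.42  -0.38 -90.23]
scene 364 slope along stand y deg -0.250880375165999 x 0.0072364858683767646 z 0.233
top 898 slope along stand y deg -0.09131339425591309 x -0.1148400267124361 z 0.2317
```

View pics/k9.png

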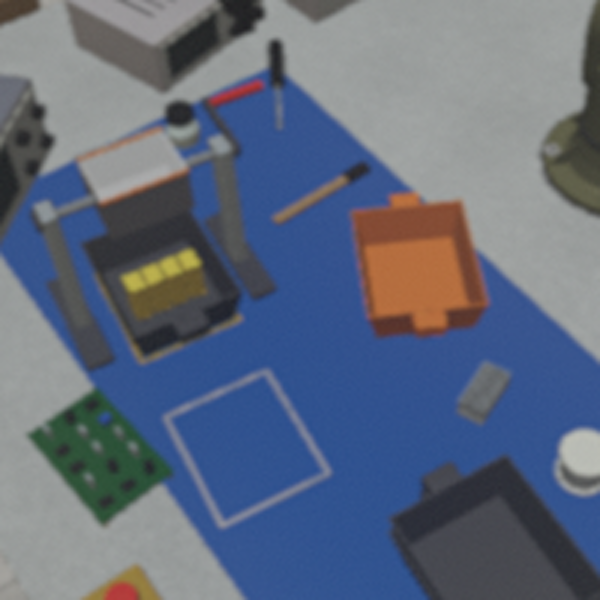

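Emit:
arm_command --targets '[[[0.007,-0.008,0,0,0,-4,-1],[0.022,-0.026,0,0,0,-11,-1],[0.039,-0.046,0,0,0,-19,-1],[0.056,-0.066,0,0,0,-27,-1],[0.073,-0.086,0,0,0,-35,-1],[0.09,-0.106,0,0,0,-43,-1],[0.107,-0.126,0,0,0,-51,-1],[0.124,-0.146,0,0,0,-59,-1],[0.14,-0.164,0,0,0,-67,-1],[0.155,-0.182,0,0,0,-75,-1]]]'

```text
time_s: 32.2
tool_pos: [0.64, -0.0997, 0.3274]
tool_rot: [179.9, -0.0, 67.5]
force: [-0.8, -0.3, 0.1]
grip_width: 0.0867
```

Emit:
arm_command --targets '[[[0,0,0,0,0,0,-1],[0,0,0,0,0,0,-1]]]'

```text
time_s: 32.4
tool_pos: [0.6393, -0.1007, 0.3279]
tool_rot: [179.9, 0.0, 67.1]
force: [-1.1, -0.1, -0.2]
grip_width: 0.0868
```

```bash
python3 p.py .661 -.084 .12 82.4; python3 tr.py .6475 -.185 .061 l
```

```text
t 32.4 pos [ 0.6393 -0.1007  0.3279] rot [1.7991e+02 4.0000e-02 6.7090e+01] F [-1.1 -0.1 -0.2] w 0.0868 q [-19.  18.  35.  75. -10.  90.  -9.]
shift [0.024  0.0132 0.2079] turn [  0.08   0.05 -15.31]
top 47 [ 0.6477 -0.1858] -8.21 0.0
scene 257 [ 0.6473 -0.1834] -7.34 2.67
```

Emit:
arm_command --targets '[[[0.012,0.007,0,0,0,-8,-1],[0.024,0.013,0.01,0,0,-15.3,-1],[0.024,0.013,0.04,0,0,-15.3,-1],[0.024,0.013,0.08,0,0,-15.3,-1],[0.024,0.013,0.12,0,0,-15.3,-1],[0.024,0.013,0.16,0,0,-15.3,-1],[0.024,0.013,0.19,0,0,-15.3,-1],[0.024,0.013,0.208,0,0,-15.3,-1],[0.024,0.013,0.208,0,0,-15.3,-1],[0.024,0.013,0.208,0,0,-15.3,-1]]]'

```text
time_s: 33.5
tool_pos: [0.662, -0.0847, 0.1228]
tool_rot: [179.7, 0.0, 82.4]
force: [1.0, 0.1, 0.2]
grip_width: 0.0871
```

```bash
python3 p.py .661 -.084 .0385 82.4; python3 - <<'E'
from h import *
c=read_camera("scene"); save(c,"l1",6,(140,160,240,250))
E
```

```text
t 33.5 pos [ 0.662  -0.0847  0.1228] rot [1.797e+02 1.000e-02 8.238e+01] F [1.  0.1 0.2] w 0.0871 q [-18.  26.  30.  89. -13.  69.   7.]
shift [ 0.0005 -0.0015  0.0843] turn [ 0.3   0.01 -0.02]
```

View pics/l1.png

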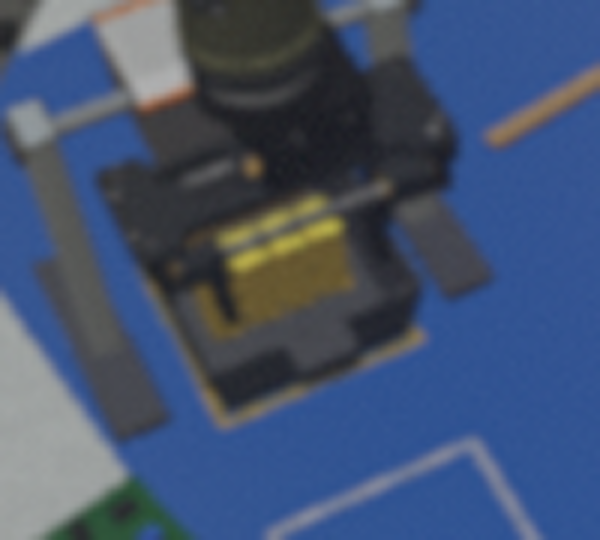

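Emit:
arm_command --targets '[[[0,-0.001,0.03,0.1,0,0,-1],[0,-0.001,0.055,0.3,0,0,-1],[0,-0.001,0.075,0.3,0,0,-1],[0,-0.001,0.084,0.3,0,0,-1],[0,-0.001,0.084,0.3,0,0,-1],[0,-0.001,0.084,0.3,0,0,0.1],[0,-0.001,0.084,0.3,0,0,0.1],[0,-0.001,0.084,0.3,0,0,0.1]]]' --newtons 40

```text
time_s: 34.35
tool_pos: [0.6626, -0.0837, 0.0395]
tool_rot: [179.9, -0.0, 82.5]
force: [0.2, 0.3, 0.3]
grip_width: 0.0705
```

```bash
python3 p.py .661 -.084 .0385 82.4
```

```text
t 34.35 pos [ 0.6626 -0.0837  0.0395] rot [ 1.799e+02 -3.000e-02  8.248e+01] F [0.2 0.3 0.3] w 0.0705 q [-17.  30.  28.  92. -16.  61.   9.]
shift [-0.0005 -0.0015  0.001 ] turn [ 0.1  -0.03  0.08]
```

Emit:
arm_command --targets '[[[0,-0.0015,0.001,0.1,0,0,0.2],[0,-0.0015,0.001,0.1,0,0,0.3],[0,-0.0015,0.001,0.1,0,0,1],[0,-0.0015,0.001,0.1,0,0,1],[0,-0.0015,0.001,0.1,0,0,1],[0,-0.0015,0.001,0.1,0,0,1],[0,-0.0015,0.001,0.1,0,0,1]]]'

```text
time_s: 35.05
tool_pos: [0.6601, -0.0833, 0.037]
tool_rot: [-179.9, -0.0, 82.5]
force: [-0.8, -0.1, -0.1]
grip_width: 0.0397
```

```bash
python3 p.py .6995 .1671 .0375 82.5; python3 tr.py .6475 -.185 .061 m
```

```text
t 35.05 pos [ 0.6601 -0.0833  0.037 ] rot [-1.7986e+02 -2.0000e-02  8.2480e+01] F [-0.8 -0.1 -0.1] w 0.0397 q [-17.  31.  28.  93. -16.  61.   9.]
shift [ 0.2534  0.0063 -0.0004] turn [-0.14 -0.02 -0.02]
top 110 [ 0.6462 -0.1857] -7.97 2.17
scene 133 [ 0.6466 -0.1829] -7.69 2.3
```

Emit:
arm_command --targets '[[[0.002,0,0.0005,0,0,0,1],[0.007,0,0.001,0,0,0,1],[0.015,0,0.001,0,0,0,1],[0.026,0.001,0.001,0,0,0,1],[0.038,0.001,0.001,0,0,0,1],[0.05,0.001,0.001,0,0,0,1],[0.062,0.002,0.001,0,0,0,1],[0.074,0.002,0.001,0,0,0,1],[0.086,0.002,0.001,0,0,0,1],[0.098,0.002,0.001,0,0,0,1]]]'

```text
time_s: 36.15
tool_pos: [0.6755, 0.0118, 0.0369]
tool_rot: [-180.0, 0.1, 82.4]
force: [-0.5, -5.1, 5.0]
grip_width: 0.0396
```

Emit:
arm_command --targets '[[[0.012,0,0,0,0,0,1],[0.024,0.001,0,0,0,0,1],[0.036,0.001,0,0,0,0,1],[0.048,0.001,0,0,0,0,1],[0.06,0.001,0,0,0,0,1],[0.072,0.002,0,0,0,0,1],[0.084,0.002,0,0,0,0,1],[0.096,0.002,0,0,0,0,1],[0.106,0.003,0,0,0,0,1],[0.114,0.003,0,0,0,0,1]]]'

```text
time_s: 37.15
tool_pos: [0.6934, 0.1244, 0.0368]
tool_rot: [-179.9, 0.2, 82.4]
force: [-0.7, -6.0, 5.3]
grip_width: 0.0397
```

```bash
python3 p.py .6995 .1671 .0375 82.5
```

```text
t 37.15 pos [0.6934 0.1244 0.0368] rot [-1.7994e+02  1.6000e-01  8.2450e+01] F [-0.7 -6.   5.3] w 0.0397 q [-31.  34.  26.  86. -16.  63.  -9.]
shift [ 0.0432  0.0004 -0.0008] turn [-0.06  0.16 -0.05]
```

Emit:
arm_command --targets '[[[0.006,0,0,0,0,0,1],[0.016,0,0,0,0,0,1],[0.026,0,0,0,0,0,1],[0.034,0,0,0,0,0,1],[0.039,0,0,0,0,0,1],[0.041,0,0,0,0,0,1],[0.041,0,0,0,0,0,1],[0.041,0,0,0,0,0,1]]]'

```text
time_s: 37.95
tool_pos: [0.6987, 0.1653, 0.0369]
tool_rot: [-179.9, 0.1, 82.5]
force: [-0.2, -4.7, 6.3]
grip_width: 0.0395
```

```bash
python3 p.py .6995 .1671 .0375 82.5; python3 tr.py .6863 .067 .061 n
```

```text
t 37.95 pos [0.6987 0.1653 0.0369] rot [-1.7994e+02  1.0000e-01  8.2450e+01] F [-0.2 -4.7  6.3] w 0.0395 q [-33.  36.  25.  84. -16.  64. -13.]
shift [ 0.0019  0.0005 -0.0006] turn [-0.06  0.1  -0.05]
top 266 [0.6842 0.0634] -7.74 1.48
scene 208 [0.6847 0.0657] -6.66 0.79
```

View pics/ntop.png

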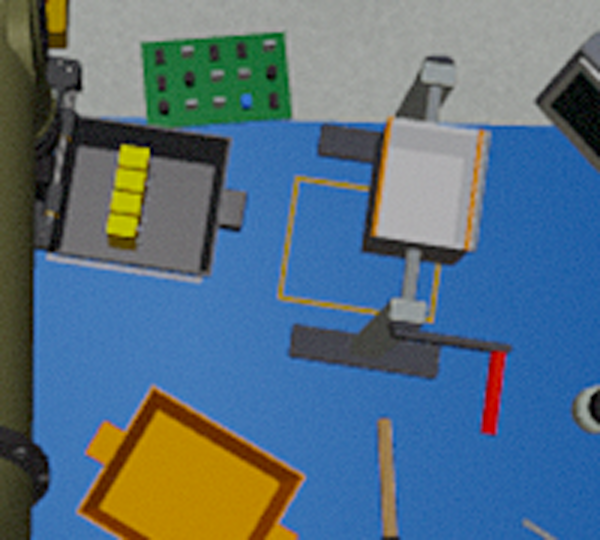

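View pics/nscene.png

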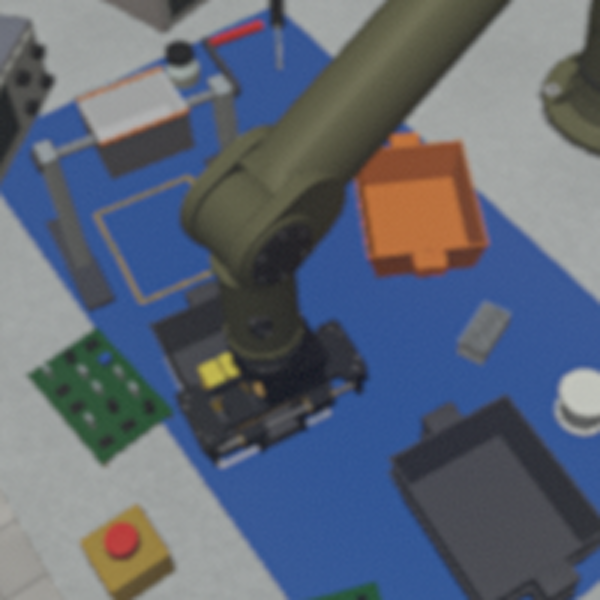

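Emit:
arm_command --targets '[[[0.001,0,0,0,0,0,1],[0.003,0.001,0,0,0,0,1],[0.0035,0.001,0,0,0,0,1],[0.0035,0.001,0,0,0,0,1],[0.0035,0.001,0,0,0,0,1]]]'

```text
time_s: 38.55
tool_pos: [0.6996, 0.167, 0.0368]
tool_rot: [-179.9, 0.2, 82.4]
force: [-1.8, -6.1, 6.1]
grip_width: 0.0395
```

```bash
python3 p.py .6995 .1671 .0375 82.5; python3 tr.py .6863 .067 .061 o
```

```text
t 38.55 pos [0.6996 0.167  0.0368] rot [-179.87    0.22   82.37] F [-1.8 -6.1  6.1] w 0.0395 q [-33.  36.  25.  84. -16.  64. -13.]
shift [ 0.0001 -0.0001 -0.0007] turn [-0.13  0.22 -0.13]
top 273 [0.6849 0.0652] -7.98 1.51
scene 206 [0.6856 0.0675] -7.01 0.89
```

Emit:
arm_command --targets '[[[0,0,-0.001,0,0,0,0.4],[0,0,-0.0015,0,0,0,-0.2],[0,0,-0.0015,0,0,0,-0.4],[0,0,-0.0015,0,0,0,-0.4],[0,0,-0.01,0,0,0,-0.4],[0,0,-0.03,0,0,0,-0.4],[0,0,-0.06,0,0,0,-0.4],[0,0,-0.1,0,0,0,-0.4],[0,0,-0.14,0,0,0,-0.4],[0,0,-0.16,0,0,0,-0.4]]]'

```text
time_s: 39.65
tool_pos: [0.7017, 0.1706, 0.2016]
tool_rot: [179.8, -0.2, 82.5]
force: [-0.1, -0.1, -0.1]
grip_width: 0.0606
```

Emit:
arm_command --targets '[[[0,0,0,0,0,0,-0.4],[0,0,0,0,0,0,-0.4]]]'

```text
time_s: 39.85
tool_pos: [0.7, 0.1704, 0.1964]
tool_rot: [-179.9, -0.0, 82.5]
force: [0.5, -0.5, -1.4]
grip_width: 0.0609
```

```bash
python3 tr.py .6863 .067 .061 q;  python3 m1.py 2>/dev/null | grep -E "sink"; python3 p.py .421 .188 .12 111.3
```

```text
top 395 [0.6845 0.0645] -7.66 0.99
scene 276 [0.6865 0.0687] -7.86 1.22
top sink 0 [nan nan nan] ((0.0, 0.0), (0.0, 0.0), 0.0)
t 40.05 pos [0.6991 0.1701 0.1941] rot [-1.7971e+02  6.0000e-02  8.2490e+01] F [ 0.4 -0.3 -0.3] w 0.0609 q [-34.  29.  27.  74. -13.  79. -15.]
shift [-0.0185 -0.2776  0.0755] turn [-3.000e-01 -2.000e-02 -2.881e+01]
```

View pics/qscene.png

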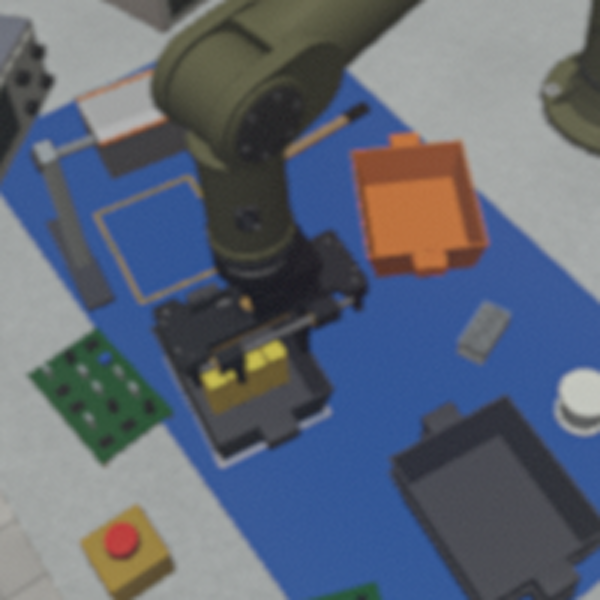

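```bash
cat > cap.py <<'E'
from h import *
ctr=np.array([.6855,.0666]); y=np.radians(-7.6); X=np.array([np.cos(y),np.sin(y)]); Y=np.array([-np.sin(y),np.cos(y)])
for n in("scene","top"):
    c=read_camera(n); w=cloud(c); hsv=cv2.cvtColor(c["img"],cv2.COLOR_RGB2HSV)
    m=(abs(hsv[...,0].astype(int)-28)<6)&(hsv[...,1]>120)&(abs(w[...,0]-.686)<.1)&(abs(w[...,1]-.067)<.12)
    r=w[m]; t=r[r[:,2]>.055]; d=t[:,:2]-ctr
    print(n,len(r),len(t),"z",np.percentile(r[:,2],[2,50,98]).round(3),"x",np.percentile(d@X,[2,98]).round(4),"y",np.percentile(d@Y,[2,98]).round(4))
E
python3 cap.py
```

```text
scene 136 123 z [0.043 0.063 0.068] x [-0.0432  0.0483] y [0.0038 0.0276]
top 459 409 z [0.005 0.063 0.612] x [-0.0959  0.0789] y [-0.0066  0.0938]
```

```bash
python3 p.py .421 .188 .12 21
```

```text
t 40.15 pos [0.6994 0.17   0.1946] rot [-1.7976e+02  5.0000e-02  8.2490e+01] F [0.5 0.7 0.1] w 0.0608 q [-34.  29.  27.  74. -13.  79. -15.]
shift [-0.0185 -0.278   0.0758] turn [-0.19  0.17 61.48]
```

Emit:
arm_command --targets '[[[-0.001,-0.01,0,0,0,3,-0.4],[-0.003,-0.035,0,0,0,9,-0.4],[-0.005,-0.07,0.01,0,0,16,-0.4],[-0.007,-0.105,0.02,0,0,23,-0.4],[-0.009,-0.14,0.03,0,0,30,-0.4],[-0.011,-0.175,0.04,0,0,37,-0.4],[-0.014,-0.21,0.05,0,0,44,-0.4],[-0.016,-0.24,0.06,0,0,51,-0.4],[-0.018,-0.265,0.07,0,0,57,-0.4],[-0.0185,-0.278,0.0758,0,0,61.5,-0.4]]]'

```text
time_s: 41.15
tool_pos: [0.4189, 0.1881, 0.1196]
tool_rot: [-179.9, 0.2, 20.9]
force: [0.9, 0.1, -0.1]
grip_width: 0.0607
```

Emit:
arm_command --targets '[[[0,0,0,0,0,0,-0.4],[0,0,0,0,0,0,-0.4]]]'

```text
time_s: 41.35
tool_pos: [0.4224, 0.1882, 0.1212]
tool_rot: [-179.9, 0.1, 21.1]
force: [1.4, 0.4, 0.4]
grip_width: 0.0606
```

```bash
python3 p.py .421 .188 .006 21; python3 - <<'E'
from h import *
c=read_camera("scene"); save(c,"r1",6,(240,190,340,280)); save(c,"r1w",1.5)
w=cloud(c)
m=(abs(w[...,0]-.42)<.09)&(abs(w[...,1]-.19)<.09)&(w[...,2]>.014)&(w[...,2]<.035)
r=w[m]; print("sink",len(r),r.mean(0),cv2.minAreaRect((r[:,:2]*1000).astype(np.float32)))
E
python3 tr.py .6863 .067 .061 r; python3 cap.py
```

```text
t 41.35 pos [0.4224 0.1882 0.1212] rot [-1.7993e+02  5.0000e-02  2.1100e+01] F [1.4 0.4 0.4] w 0.0606 q [-58.  -1.  31. 117.   0.  64. -96.]
shift [-0.0012 -0.0002  0.1152] turn [-0.07  0.05  0.1 ]
sink 182 [0.4198536  0.18690675 0.02384143] ((396.6926574707031, 167.49227905273438), (141.4515380859375, 56.06654739379883), 43.192317962646484)
top 428 [0.6847 0.0645] -7.84 1.12
scene 407 [0.6872 0.069 ] -7.84 1.28
scene 237 218 z [0.044 0.064 0.069] x [-0.0439  0.0475] y [-0.0042  0.0263]
top 329 276 z [0.003 0.062 0.066] x [-0.0453  0.0454] y [-0.007   0.0212]
```

View pics/r1.png

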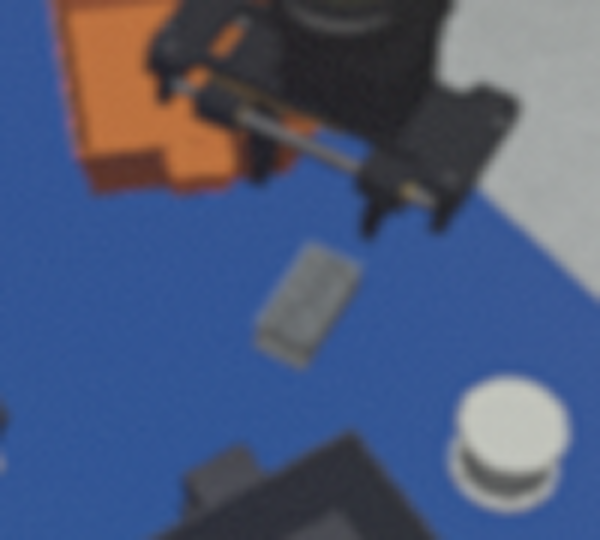

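View pics/rtop.png

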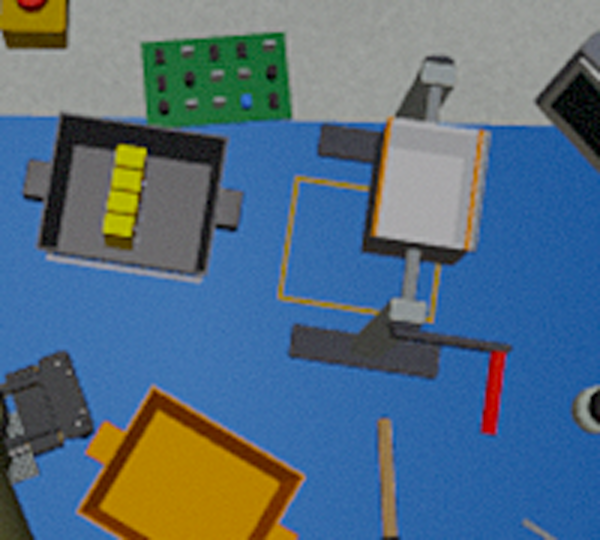

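Emit:
arm_command --targets '[[[-0.001,0,0.02,0,0,0,-0.4],[-0.001,0,0.05,0,0,0,-0.4],[-0.001,0,0.08,0,0,0,-0.4],[-0.001,0,0.1,0,0,0,-0.4],[-0.001,0,0.112,0,0,0,-0.4],[-0.001,0,0.114,0,0,0,0],[-0.001,0,0.114,0,0,0,1],[-0.001,0,0.114,0,0,0,1],[-0.001,0,0.114,0,0,0,1],[-0.001,0,0.114,0,0,0,1]]]' --newtons 25

```text
time_s: 42.6
tool_pos: [0.4214, 0.1884, 0.0078]
tool_rot: [-179.9, -0.0, 21.0]
force: [-0.6, -0.3, 3.0]
grip_width: 0.0337
```

Emit:
arm_command --targets '[[[0,0,0,0,0,0,1],[0,0,0,0,0,0,1],[0,0,0,0,0,0,1]]]'

```text
time_s: 42.9
tool_pos: [0.4213, 0.1883, 0.0078]
tool_rot: [-179.9, 0.0, 21.0]
force: [-1.1, -0.7, 6.9]
grip_width: 0.034
```

```bash
python3 p.py .421 .188 .006 21
```

```text
t 42.9 pos [0.4213 0.1883 0.0078] rot [-1.7989e+02  2.0000e-02  2.0990e+01] F [-1.1 -0.7  6.9] w 0.034 q [-57.   9.  31. 123.  -7.  49. -90.]
shift [-0.0004  0.0002  0.0018] turn [-0.11  0.02 -0.01]
```

Emit:
arm_command --targets '[[[0,0,-0.015,0,0,0,1],[0,0,-0.04,0,0,0,1],[0,0,-0.075,0,0,0,1],[0,0,-0.11,0,0,0,1],[0,0,-0.135,0,0,0,1],[0,0,-0.145,0,0,0,1],[0,0,-0.145,0,0,0,1],[0,0,-0.145,0,0,0,1]]]'

```text
time_s: 43.7
tool_pos: [0.4201, 0.1874, 0.1505]
tool_rot: [-180.0, 0.2, 21.0]
force: [-0.7, 0.3, -0.8]
grip_width: 0.0335
```

```bash
python3 p.py .68 .0245 .15 -7.6
```

```text
t 43.7 pos [0.4201 0.1874 0.1505] rot [-179.96    0.22   20.99] F [-0.7  0.3 -0.8] w 0.0335 q [-59.  -3.  31. 115.   2.  68. -98.]
shift [ 0.1843  0.2452 -0.0004] turn [1.000e-02 2.300e-01 2.859e+01]
```

Emit:
arm_command --targets '[[[0.006,0.008,0,0,0,1,1],[0.02,0.027,0,0,0,3,1],[0.042,0.056,0,0,0,6.5,1],[0.066,0.088,0,0,0,10,1],[0.09,0.12,0,0,0,14,1],[0.114,0.152,0,0,0,17.7,1],[0.138,0.184,0,0,0,21.4,1],[0.16,0.213,0,0,0,25,1],[0.175,0.233,0,0,0,27.2,1],[0.1843,0.2452,0,0,0,28.6,1]]]'

```text
time_s: 44.7
tool_pos: [0.6819, 0.0214, 0.1488]
tool_rot: [179.8, 0.2, -7.9]
force: [-0.1, 0.2, 0.1]
grip_width: 0.0337
```

Emit:
arm_command --targets '[[[0,0,0,0,0,0,1],[0,0,0,0,0,0,1],[0,0,0,0,0,0,1]]]'

```text
time_s: 45.0
tool_pos: [0.68, 0.0255, 0.1504]
tool_rot: [-180.0, 0.2, -7.6]
force: [-0.7, -0.2, -1.7]
grip_width: 0.0335
```

```bash
python3 p.py .68 .0245 .08 -7.6; python3 - <<'E'
from h import *
c=read_camera("scene"); save(c,"u1",6,(170,210,270,300)); c=read_camera("top"); save(c,"u1t",5,(200,80,300,180))
E
```

```text
t 45.0 pos [0.68   0.0255 0.1504] rot [-179.99    0.22   -7.56] F [-0.7 -0.2 -1.7] w 0.0335 q [-35.  29.  43.  85. -20.  74. -88.]
shift [0.0004 0.001  0.0704] turn [-0.01  0.22  0.04]
```

View pics/u1.png

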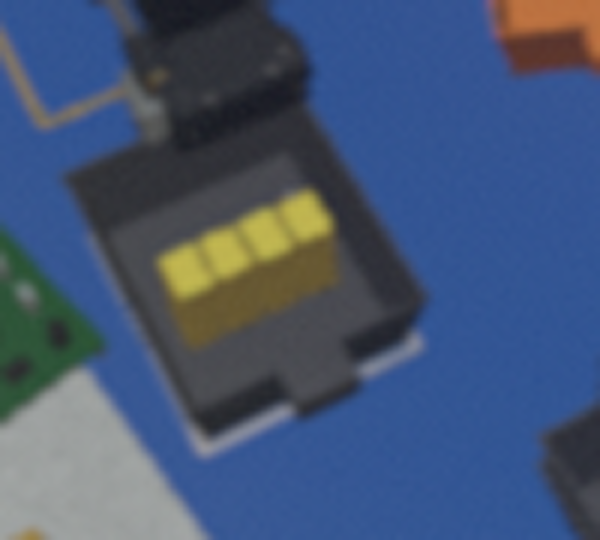

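View pics/u1t.png

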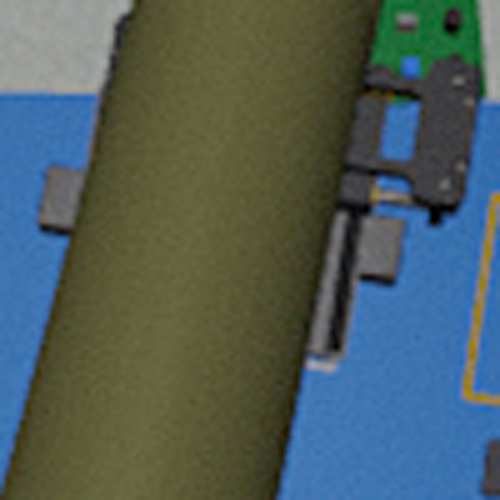

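Emit:
arm_command --targets '[[[0,0.001,0.01,0,0.2,0,1],[0,0.001,0.03,0,0.2,0,1],[0,0.001,0.05,0,0.2,0,1],[0,0.001,0.065,0,0.2,0,1],[0,0.001,0.075,0,0.2,0,1],[0,0.001,0.075,0,0.2,0,1],[0,0.001,0.075,0,0.2,0,1]]]'

```text
time_s: 45.8
tool_pos: [0.6808, 0.0238, 0.0766]
tool_rot: [-180.0, -0.1, -7.6]
force: [-0.1, 1.3, -0.6]
grip_width: 0.034
```

```bash
python3 p.py .68 .0245 .013 -7.6; python3 - <<'E'
from h import *
c=read_camera("scene"); save(c,"u2",6,(170,200,270,290))
E
```

```text
t 45.8 pos [0.6808 0.0238 0.0766] rot [-1.7999e+02 -1.1000e-01 -7.6100e+00] F [-0.1  1.3 -0.6] w 0.034 q [-34.  33.  41.  89. -23.  67. -86.]
shift [-0.001  -0.0006  0.0636] turn [-0.01 -0.11 -0.01]
```

View pics/u2.png

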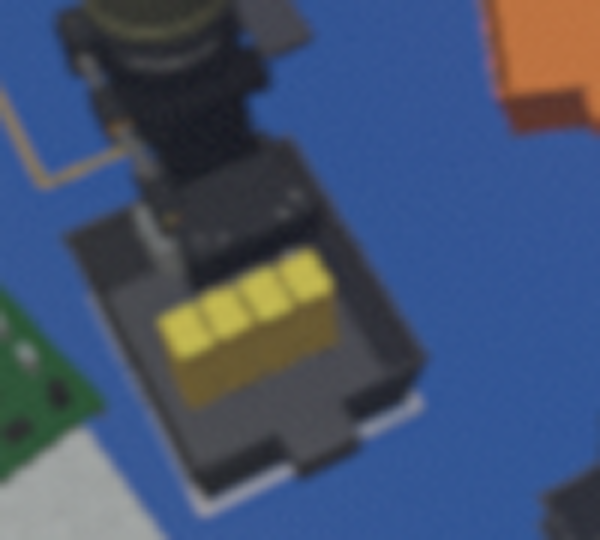

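Emit:
arm_command --targets '[[[-0.001,0,0.012,0,0,0,1],[-0.001,0,0.025,0,0,0,1],[-0.001,0,0.037,0,0,0,1],[-0.001,0,0.047,0,0,0,1],[-0.001,0,0.055,0,0,0,1],[-0.001,0,0.06,0,0,0,1],[-0.001,0,0.063,0,0,0,1],[-0.001,0,0.064,0,0,0,1],[-0.001,0,0.064,0,0,0,1]]]'

```text
time_s: 46.75
tool_pos: [0.6798, 0.024, 0.0125]
tool_rot: [-180.0, -0.1, -7.6]
force: [0.6, 0.8, -0.2]
grip_width: 0.0338
```

```bash
python3 p.py .68 .0245 .011 -7.6; python3 cap.py; python3 - <<'E'
from h import *
c=read_camera("scene"); save(c,"u3",6,(170,200,270,290))
E
```

```text
t 46.75 pos [0.6798 0.024  0.0125] rot [-1.7999e+02 -1.0000e-01 -7.6200e+00] F [ 0.6  0.8 -0.2] w 0.0338 q [-33.  36.  39.  92. -25.  61. -84.]
shift [ 0.0001 -0.0006  0.0015] turn [-0.01 -0.1  -0.02]
scene 51 47 z [0.042 0.063 0.07 ] x [0.0311 0.0488] y [-0.0038  0.0272]
top 115 114 z [0.118 0.433 0.465] x [-0.0893  0.0357] y [-0.0881  0.0017]
```

View pics/u3.png

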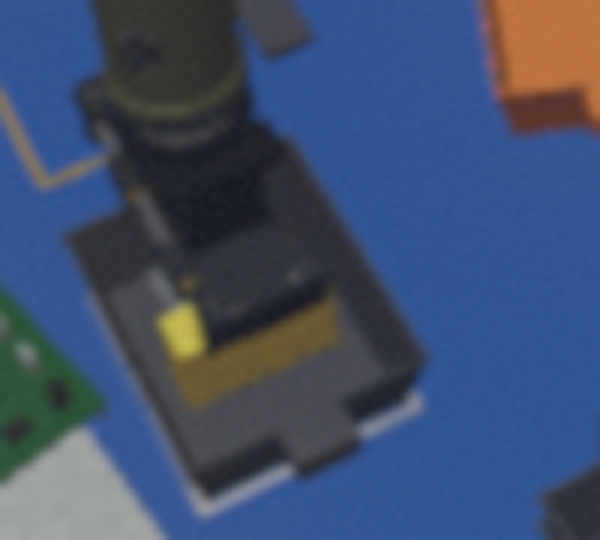

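Emit:
arm_command --targets '[[[0,0,0.001,0,0,0,1],[0,0,0.001,0,0,0,0.08],[0,0,0.001,0,0,0,0.08],[0,0,0.001,0,0,0,0.08],[0,0,-0.005,0,0,0,0.08],[0,0,-0.015,0,0,0,0.08],[0,0,-0.03,0,0,0,0.08],[0,0,-0.055,0,0,0,0.08],[0,0,-0.09,0,0,0,0.08],[0,0,-0.13,0,0,0,0.08]]]'

```text
time_s: 47.9
tool_pos: [0.679, 0.0239, 0.1441]
tool_rot: [180.0, -0.0, -7.6]
force: [-0.1, -0.5, 0.4]
grip_width: 0.0401
```

Emit:
arm_command --targets '[[[0,0,-0.04,0,0,0,0.08],[0,0,-0.06,0,0,0,0.08],[0,0,-0.06,0,0,0,0.08]]]'

```text
time_s: 48.2
tool_pos: [0.6818, 0.0233, 0.2082]
tool_rot: [-179.9, -0.6, -7.6]
force: [0.3, -1.4, -0.3]
grip_width: 0.0403
```

```bash
python3 p.py .40 .40 .30 60; python3 - <<'E'
from h import *
c=read_camera("scene"); save(c,"u4",6,(170,200,270,290))
E
```

```text
t 48.2 pos [0.6818 0.0233 0.2082] rot [-179.87   -0.57   -7.64] F [ 0.3 -1.4 -0.3] w 0.0403 q [-35.  27.  44.  81. -19.  79. -89.]
shift [-0.3284 -0.3361 -0.0943] turn [  0.22  -0.58 -67.64]
```

View pics/u4.png

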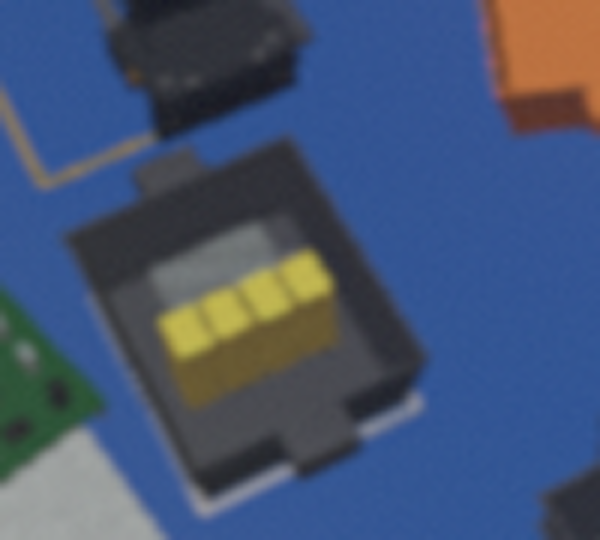

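Emit:
arm_command --targets '[[[-0.01,-0.01,-0.02,0,0,0,0.08],[-0.03,-0.03,-0.05,0,0,0,0.08],[-0.06,-0.06,-0.08,0,0,0,0.08],[-0.09,-0.092,-0.094,0,0,-5,0.08],[-0.12,-0.123,-0.094,0,0,-10,0.08],[-0.15,-0.154,-0.094,0,0,-15,0.08],[-0.18,-0.184,-0.094,0,0,-20,0.08],[-0.21,-0.215,-0.094,0,0,-25,0.08],[-0.24,-0.246,-0.094,0,0,-30,0.08],[-0.27,-0.277,-0.094,0,0,-35,0.08]]]'

```text
time_s: 49.25
tool_pos: [0.4458, 0.3357, 0.2961]
tool_rot: [180.0, -0.0, 27.6]
force: [0.4, -0.3, 0.0]
grip_width: 0.0401
```

Emit:
arm_command --targets '[[[-0.03,0.0,0,0,0,-6,0.08],[-0.03,0.0,0,0,0,-6,0.08]]]'

```text
time_s: 49.45
tool_pos: [0.4174, 0.3213, 0.2957]
tool_rot: [-180.0, 0.1, 33.8]
force: [-0.6, -0.4, 0.1]
grip_width: 0.0398
```

```bash
python3 p.py .18 .6 .30 150; python3 - <<'E'
from h import *
c=read_camera("scene"); save(c,"v1"); c=read_camera("top"); save(c,"v1t")
E
python3 tr.py .6863 .067 .061 v; python3 hop.py; python3 cap.py
```

```text
t 49.45 pos [0.4174 0.3213 0.2957] rot [-1.80e+02  1.20e-01  3.38e+01] F [-0.6 -0.4  0.1] w 0.0398 q [-69.   1.  30.  95.  -1.  84. -96.]
shift [-0.0423 -0.3637 -0.0042] turn [-1.300e-01  7.000e-02 -1.162e+02]
top 426 [0.6845 0.0645] -7.65 1.05
scene 413 [0.6872 0.069 ] -7.6 1.19
sc0 362 slope along stand y deg 0.24486077554649535 x -0.3209519667930654 z 0.2329
top0 901 slope along stand y deg 0.010690314821066083 x -0.05250265808641854 z 0.2317
scene 355 slope along stand y deg 0.11577151168180926 x -0.39038422775962395 z 0.2328
top 903 slope along stand y deg -0.05678904058687231 x 0.09330580184973225 z 0.2316
scene 230 214 z [0.046 0.063 0.068] x [-0.0433  0.0481] y [-0.0018  0.0265]
top 326 273 z [0.002 0.062 0.066] x [-0.0458  0.0452] y [-0.007   0.0211]
```

View pics/v1.png

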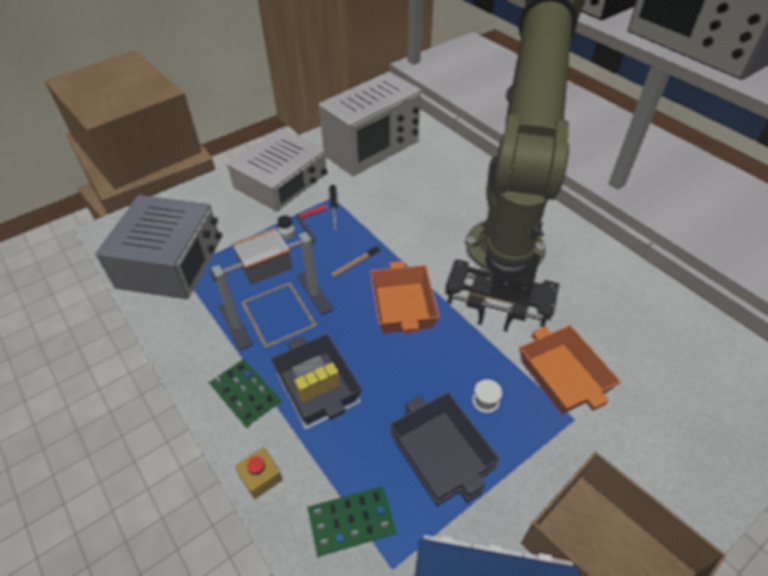

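View pics/v1t.png

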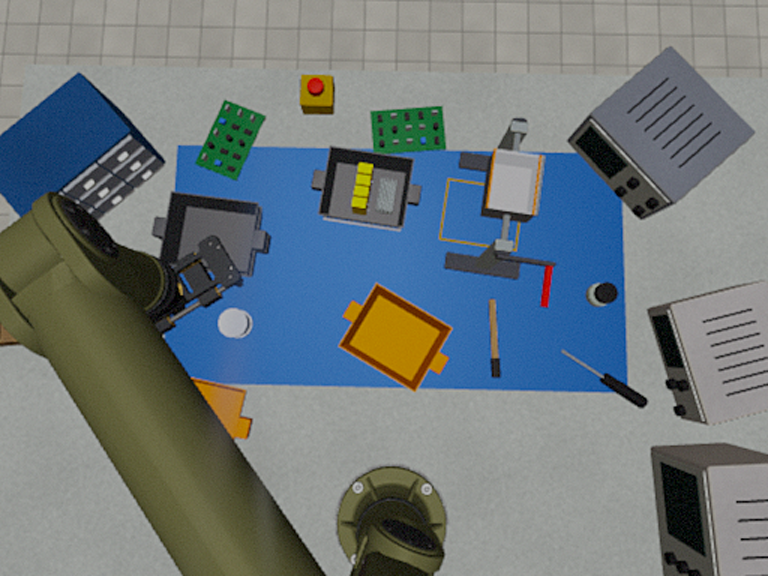

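```bash
python3 tr.py .574 .3785 .090 w; python3 -c "
from cell import *
print(sign_off())"
```

```text
top 458 [0.5721 0.3763] -6.11 0.63
scene 525 [0.5752 0.3808] -6.23 0.73
the job is handed in; nothing more can be done
None
```

The kit is made up and the job is handed in, at about 50 s of the 192 s allowed.

**What I did:**
1. Lifted only the top tray by its −y tab, set it on the white mark and re-gripped the +y tab. I then slid it under the hopper onto the yellow mark.
2. Cranked the hopper over to its stop. All four capacitors dropped into the tray.
3. Cranked the hopper back to its upright stop with the lid shut, then slid the tray back onto the white mark.
4. Put the only loose heat sink into the tray, beside the capacitors. It had not been knocked aside before I picked it up.

**Last checks:**
- **Tray position:** averaged over both cameras, it sits within about 1 mm of the white mark's centre and within about 0.2° of its angle. Taken singly, the cameras disagree by about 3 mm in x and 4.5 mm in y, as they did in most measurements throughout.
- **Hopper:** it is level to within about 0.1°, empty and shut.
- **Remaining trays:** the middle tray reads within about 1 mm and 0.2° of where the top tray of the stack stood at the start.
- **Bystanders:** by eye, they look unmoved.

**Worth knowing:**
- The four capacitors stand on end in a row, so their tops are about 3 mm above the tray's rim.
- The crank handle slipped about 8 mm in the fingers on the first turn, with about 39 N at the wrist at the stop. I re-gripped before turning the hopper back.

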